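# Sort shoe-tree knobs with a dial-cap drum

## Robot

A 7-joint arm with a two-finger parallel gripper is mounted at the origin on the work surface. World frame = base frame: x ahead of the robot, y to its left, z up, the work surface at z = 0. Lengths are in mm, angles in degrees, forces in N, time in s.
With the tool pointing down it reaches from about 425 to 825 mm from the base axis. Payload 3.6 kg.
Tool frame: the origin (TCP) lies at the very end of the fingers, on their centre line; the grasp point (between the pads) lies 19 mm behind it; z points along the fingers, y is the line along which they close (so a half turn about z gives the same grasp; the last joint's range is limited). The gripper opens to 85 mm and grips with 20 to 120 N. Pads are 22 mm wide; open, the fingers measure 114 mm over their backs; the gripper's body (76 mm by 85 mm) begins 54 mm behind the grasp point. The pads swing forward as they close: fully open they stand 13 mm farther back than shut.
Start: joints at [73.425, 35.231, -0.722, 81.555, 0.464, 63.22, -2.315], TCP at [168.873, -627.65, 231.297] pointing down, gripper open.
Joint ranges: [-178.69, 178.69], [-17.37, 117.87], [-77.05, 75.6], [15.02, 138.74], [-78.02, 258.01], [0.78, 113.62], [-162.83, 162.83]. Speed limits (degrees/s): [159.86, 159.86, 180, 180, 180, 180, 180].

## Interface

Orientations are given as a 3x3 rotation matrix whose columns are the frame's x, y, z axes.
In Python, from workcell import manip, cams gives the robot as it stands. The module is installed in compiled form; this text tells all that it offers.
- The arm moves only by the tool step_arm, never from a script. Its arguments are lists of equal length, an entry for each row: "linear": the shift along the tool's x, y, z each as a share of 0.04 m, from -1 to 1, a list of three; "rotation": the turn, a rotation vector about the tool's x, y, z each as a share of 0.08 rad, from -1 to 1, a list of three; "claw": the gripper's target within -1 to 1 (shut at 1, half-way at 0, fully open at -1). In form: {"linear": [[tx, ty, tz], ...], "rotation": [[ax, ay, az], ...], "claw": [claw, ...]}. A call has 1 to 8 rows; each row shifts and turns the commanded pose from where the row before left it, along the tool's axes as they then stand; what a row does not reach is not made up. A row lasts 1/8 s, in which the tool goes at most 62.5 mm and 10.7 degrees, less where a joint would pass 70% of its speed; a pose out of reach is approached as far as the arm can. A call with a number of a shift or a turn outside -1 to 1 is refused whole. A call with a gripper value outside its range is refused whole. The fingers move at their own pace and stop on an object; "grip_force" is the grip in N (left out, the last holds). Time passes only in rows, so rows that do not move let the fingers close. It gives the time, the measured TCP pose, the force, the opening and the grip force at its end, in the units of the state.
- manip.observe(): the state, without advancing time (a new reading comes with each control period).
- cams.snapshot(name): name is "scene" or "top"; returns (picture, depth): 400x640x3 uint8, blue, green, red; 400x640 float32, mm along the optical axis (not along the pixel's ray), 0 where there is no reading.
- cams.camera_info(name): a dict with "K" (3x3 intrinsics, pixels), "extrinsics" (4x4, takes a point from world to camera coordinates). Camera axes: x right, y down, z forward; pixel columns grow to the right and rows downward; lengths in mm; the calibration is good to about 2 mm. A picture is of the moment at which its call begins. camera_info takes no time and is no camera call.
- manip.finish_job(): hands the job in; it is judged then, once.
The state is a dict: "t": time; "q": joint angles; "joint_velocities": joint speeds; "joint_torque": joint torques, N m; "tool_pos": TCP position; "eef_rot": TCP orientation; "force": force on the tool from outside, world axes, zero at the start; "ft_torque": the same for the moment, N m; "opening": finger opening in mm; "grasp_force": force on a finger pad.
Only numpy, scipy, OpenCV 4.12 (cv2) and the standard library are available. Lean on these libraries where they do the work, as an engineer would, in place of code of your own. Each camera call takes 0.05 s, during which the arm holds its last target. There are 200 camera calls.

## Task

Put all the loose wooden shoe-tree knobs on the bench into the upright tin drum through its cap, the large knob first so that it lies at the bottom (the cap's wide hole takes either size), turn the cap so that the narrow hole stands over the drum's window, and close the gap by bringing the loose tray flush against the middle of the front of the stand. Then tip the drum right over by its crank so that the small knobs fall out into the tray, and turn the drum back upright with the large knob still inside. Leave the cap on the narrow hole and the tray flush and centred, and do not disturb the other things on the bench.

Things in the scene. Friction and masses are not known exactly. Their poses are not given: they have to be found in the camera images.
- stand: the dispenser's wooden stand, fixed to the bench: a closed box 220 wide (x), from y = -10 (its flat front face) to y = +145, 55 high, with two side posts up to 174 high at x = -104 and +104. Origin on the bench straight under the drum's hinge line, which runs along the stand's x axis 155 above the bench. The drum tips towards the stand's -y; the crank is at its -x end
- drum (a joint): hinge of the round tin drum, rad: 0 upright, grows as it tips over towards the stand's -y, stop at 2.44 (140 degrees, mouth facing forward and down over the place of the tray). Stiff (it stays where it is left; about 8 N at the crank bar moves it, a little more when full). Drum: outside 168 across and 175 high, its axis 60 mm behind (+y) the hinge line; inside it is one round well, bore 64, 165 deep, under the window in the drum's top, in which knobs lie one upon another
- drum_in (a point): centre of the well's floor; z along the well towards the cap (the well runs from 0 to 165 along z), axes as the stand's when upright; a knob lies in the drum when it is within this space
- crank_grip (a point): middle of the crank's wooden grip bar, a round bar 14 thick, 78 long, parallel to the hinge line, 157 mm from the drum's middle on the stand's -x side and 85 mm from the hinge line. With the drum upright the bar is 80 behind (+y of) the hinge line and 29 above it; at full tip 80 in front of it and 29 above it; highest in between. It turns with the drum and can be pinched from above all the way
- dial (a joint): turn of the round dark steel cap (176 across, top 240 above the bench) on top of the drum about the drum's axis, rad, counter-clockwise from above positive, stops at -0.6 and 2.2, slightly stiff, no clicks: 0 puts the narrow hole (48 across: lets small knobs through and holds the large one back) over the drum's window, 1.57 puts the wide hole (66 across, lets all knobs through) over it. Elsewhere the window is partly or wholly covered
- dial_grip (a point): point on the cap's axis 30 above the steel disc, in its upright grip bar (10 thick, 62 long, top 42 above the disc). The bar lies along this point's y axis; its -y end points at the middle of the narrow hole
- window (a point): centre of the place where the wide hole stands when it is over the drum's window, at the height of the steel disc's top face: 49 mm from the cap's axis towards the stand's -y with the drum upright. Fill the drum here. It is the mouth of the well
- tray: loose plywood tray 190 (x) by 150 (y), walls 45 high and 6 thick, with a grip tab on its front (-y) wall: 60 wide, 10 thick, middle at y = -70, top 80 above the bench. Origin at the middle of its underside. Flush and centred against the stand's front face it stands at x = 0, y = -85 in the stand's frame with parallel axes
- small1: a turned, waxed wooden shoe-tree knob, a plain ball 38 mm across lying loose on the bench; origin at the ball's centre; may be absent
- small2: a turned, waxed wooden shoe-tree knob, a plain ball 38 mm across lying loose on the bench; origin at the ball's centre; may be absent
- small3: a turned, waxed wooden shoe-tree knob, a plain ball 38 mm across lying loose on the bench; origin at the ball's centre; may be absent
- large1: a turned, waxed wooden shoe-tree knob, a plain ball 56 mm across lying loose on the bench; origin at the ball's centre
- tin: a flat polish tin, 76 across, 28 high, not part of the job; leave where it is
- tin2: a small flat tin, 60 across, 22 high, not part of the job; leave where it is
- awl: a thin hand tool with a wooden handle, lying flat, not part of the job; leave where it is
Mind the look-alikes: they are no part of the job. Leave any green, pink or red look-alike of the small3 alone.

How it is judged (in metres and radians):
On the way, in this order (a step that is already met when the one before it is completed fails the run):
1. the large knob lies at the bottom of the drum (x of large1 in the frame of drum_in between -0.036 and 0.036 m and y of large1 in the frame of drum_in between -0.036 and 0.036 m and z of large1 in the frame of drum_in between 0 and 0.163 m and z of large1 in the frame of drum_in below 0.04 m), for 0.2 s.
2. all knobs are in the upright drum, the cap is on the narrow hole (within 0.15 rad) and the tray is flush against the front of the stand (x of small1 in the frame of drum_in between -0.036 and 0.036 m and y of small1 in the frame of drum_in between -0.036 and 0.036 m and z of small1 in the frame of drum_in between 0 and 0.163 m and x of small2 in the frame of drum_in between -0.036 and 0.036 m and y of small2 in the frame of drum_in between -0.036 and 0.036 m and z of small2 in the frame of drum_in between 0 and 0.163 m and x of small3 in the frame of drum_in between -0.036 and 0.036 m and y of small3 in the frame of drum_in between -0.036 and 0.036 m and z of small3 in the frame of drum_in between 0 and 0.163 m and x of large1 in the frame of drum_in between -0.036 and 0.036 m and y of large1 in the frame of drum_in between -0.036 and 0.036 m and z of large1 in the frame of drum_in between 0 and 0.163 m and value of joint dial between -0.15 and 0.15 rad and y of tray in the frame of stand above -0.089 m and x of tray in the frame of stand between -0.03 and 0.03 m and angle between the x axis of tray and the x axis of stand, either way round below 0.04 rad and angle between tray's own z axis and vertical below 0.05 rad and value of joint drum below 0.15 rad), for 0.2 s.
3. the drum is tipped over (beyond 1.9 rad) with the cap on the narrow hole (value of joint dial between -0.15 and 0.15 rad and value of joint drum above 1.9 rad), for 0.2 s.
At the end, for the whole second after the job is handed in: all small knobs at rest in the tray, the large knob in the drum, drum upright within 0.15 rad, cap on the narrow hole within 0.15 rad, tray flush: gap at its middle under 4 mm, parallel to the stand within 0.04 rad, centred within 30 mm (x of small1 in the frame of tray between -0.092 and 0.092 m and y of small1 in the frame of tray between -0.072 and 0.072 m and z of small1 in the frame of tray between 0 and 0.07 m and linear speed of each of small1, small2, small3 below 0.03 m/s and x of small2 in the frame of tray between -0.092 and 0.092 m and y of small2 in the frame of tray between -0.072 and 0.072 m and z of small2 in the frame of tray between 0 and 0.07 m and x of small3 in the frame of tray between -0.092 and 0.092 m and y of small3 in the frame of tray between -0.072 and 0.072 m and z of small3 in the frame of tray between 0 and 0.07 m and x of large1 in the frame of drum_in between -0.036 and 0.036 m and y of large1 in the frame of drum_in between -0.036 and 0.036 m and z of large1 in the frame of drum_in between 0 and 0.163 m and value of joint dial between -0.15 and 0.15 rad and y of tray in the frame of stand above -0.089 m and x of tray in the frame of stand between -0.03 and 0.03 m and angle between the x axis of tray and the x axis of stand, either way round below 0.04 rad and angle between tray's own z axis and vertical below 0.05 rad and value of joint drum below 0.15 rad and linear speed of tray below 0.02 m/s); the robot touches nothing.
It fails at once if a bystander on the bench is moved more than 40 mm (distance of any of tin, tin2, awl from where it was at the start of the episode above 0.04 m).
Of small1, small2, small3 only 2 to 3 are there at a start; the rules pass over those that are not, and their reading is None.
At some moment in a run one of tray may be knocked a few centimetres aside while the robot is not near it.
Once in a run the grip may slacken for a moment while it holds something.
It also fails if it takes over 210 s, if anything falls off the work surface, if the arm or the gripper's body presses on something with over 40 N, if the wrist force passes 120 N, or if a joint passes its speed limit or range.

## Working session

There is one attempt and no reset: what is moved stays moved. The work goes in short steps, Python scripts to look and compute and a tool call to move; the robot and the scene stay as the last step left them, time stands still between calls to the robot, and variables do not carry over. Pictures are saved under pics/ and viewed, at most 14 in all, crops included, and the job is handed in when it is done.

Besides the shell and the picture viewer there is one more tool, called after "Request:" as name(argument=value, ...) on one line, values as JSON. step_arm: Moves the arm, as the interface text tells. Shift numbers are shares of 0.04 m and turn numbers shares of 0.08 rad, none past 1 either way. Its arguments: {"type":"object","properties":{"linear":{"type":"array"},"rotation":{"type":"array"},"claw":{"type":"array"},"grip_force":{"type":"number"}},"required":["linear","rotation","claw"]}

```bash
mkdir -p pics; ls; cat > h.py <<'E'
import numpy as np, cv2
from workcell import manip, cams
def snap(n):
    im,d=cams.snapshot(n); ci=cams.camera_info(n)
    return im,d,np.array(ci["K"]),np.array(ci["extrinsics"])
def world(d,K,E):
    v,u=np.mgrid[0:d.shape[0],0:d.shape[1]]
    P=np.stack([(u-K[0,2])/K[0,0]*d,(v-K[1,2])/K[1,1]*d,d],-1)
    return (P-E[:3,3])@E[:3,:3]
def proj(p,K,E):
    c=E[:3,:3]@np.array(p)+E[:3,3]; c=K@c; return c[:2]/c[2]
E
python3 - <<'E'
from h import *
for n in("top","scene"):
    im,d,K,E=snap(n); cv2.imwrite(f"pics/{n}0.png",im); np.savez(f"{n}0.npz",im=im,d=d,K=K,E=E)
    print(n,K[0,0],(-E[:3,:3].T@E[:3,3]).round(),E[2,:3].round(2))
s=manip.observe(); print(s)
E
```

```text
pics
top 375.76381563106014 [ 388. -108. 1058.] [ 0.15 -0.02 -0.99]
scene 414.74709892811813 [1127. -819.  808.] [-0.52  0.62 -0.58]
{'t': 0.1, 'q': array([73.42341587, 35.28437233, -0.72363742, 81.63270143,  0.4658038 ,
       63.22137551, -2.31479131]), 'joint_velocities': array([ 0.05719611, -0.16922917, -0.06929412, -0.28548346,  0.02407059,
       -0.00202125, -0.00503173]), 'joint_torque': array([ 8.63431796e-04, -4.70386255e+01,  2.60044942e-01, -1.71571934e+01,
        1.00937969e-02,  5.88206167e-03,  1.09105463e-05]), 'tool_pos': array([ 168.69807676, -626.99966575,  230.24321701]), 'eef_rot': array([[ 9.65639005e-01,  2.59886268e-01, -6.62460132e-04],
       [ 2.59887107e-01, -9.65636336e-01,  2.27108118e-03],
       [-4.94727624e-05, -2.36520942e-03, -9.99997202e-01]]), 'force': array([-0.50339849,  0.2940776 , -0.58164541]), 'ft_torque': array([ 0.03540563,  0.01063917, -0.01647999]), 'grasp_force': 0.0, 'opening': 85.45809745205754}
```

View pics/top0.png

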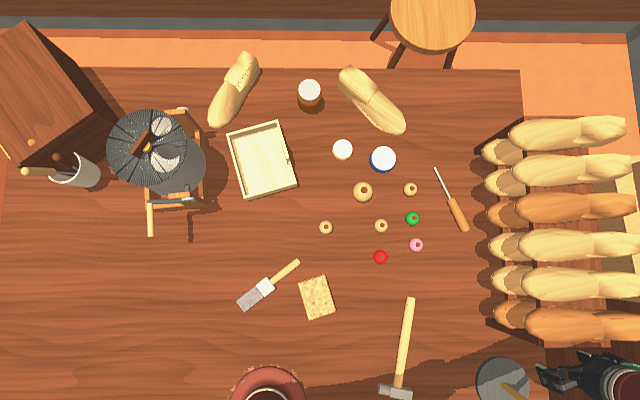

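View pics/scene0.png

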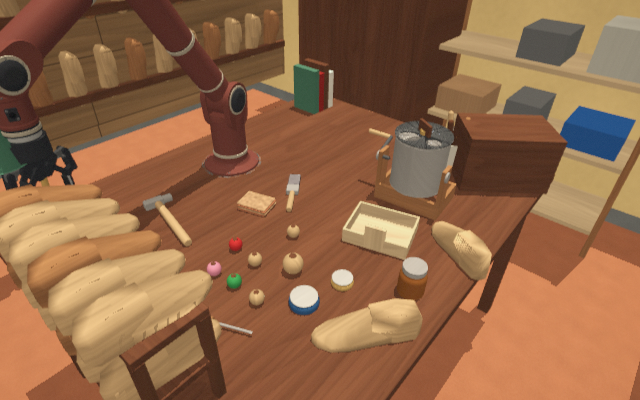

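The candidates are in the top view. The large knob is at (363,191) and the plain small ones are at (326,227), (381,225) and (410,189). The look-alikes are green (412,218), pink (416,244) and red (380,257). The tins are at (342,149) and (383,158), and the awl is at (450,200). The tray is at (262,160) and the drum at (155,150), with its crank at (150,220). I'll measure these next and check them in a close crop.

```bash
python3 - <<'E'
from h import *
from scipy.optimize import least_squares
z=np.load("top0.npz"); im,d,K,E=[z[k] for k in("im","d","K","E")]
W=world(d,K,E)
for n,(u,v),r in[("L",(363,191),28),("s",(326,227),19),("s",(381,225),19),("s",(410,189),19),("green",(412,218),19),("red",(380,257),19),("pink",(416,244),19)]:
    P=W[v-14:v+15,u-14:u+15].reshape(-1,3); P=P[(P[:,2]>8)&(P[:,2]<70)]
    P=P[np.hypot(*(P[:,:2]-W[v,u,:2]).T)<r+6]
    f=least_squares(lambda c:np.linalg.norm(P-c,axis=1)-r,[*W[v,u,:2],r],loss="soft_l1")
    print(n,f.x.round(1),len(P),np.abs(f.fun).mean().round(2))
for n,(u,v) in [("tin",(342,149)),("tin",(383,158)),("jar",(310,90)),("awl",(458,214)),("last",(232,90)),("brush",(270,283)),("cork",(316,297))]: print(n,W[v,u].round())
m=(np.abs(W[...,2]-240)<4)&(np.arange(640)<230)
P=W[m]; print("cap n",len(P)); c,r=cv2.minEnclosingCircle(P[:,:2].astype(np.float32)); print(c,r)
m=(W[...,2]>36)&(W[...,2]<52); m[:, :215]=0; m[:,305:]=0; m[:115]=0;m[205:]=0
P=W[m][:,:2].astype(np.float32); print("tray",len(P),cv2.minAreaRect(P))
# grip tab
m2=(W[...,2]>65)&(W[...,2]<90); m2[:, :250]=0; m2[:,310:]=0; m2[:130]=0;m2[205:]=0; print("tab",m2.sum(),W[m2].mean(0))
for lo,hi in((165,182),(176,195)):
    m3=(W[...,2]>lo)&(W[...,2]<hi); m3[:, :100]=0; m3[:,230:]=0;m3[:80]=0;m3[260:]=0
    n,l,s,cc=cv2.connectedComponentsWithStats(m3.astype(np.uint8))
    for i in range(1,n):
        if s[i,4]>15: print(lo,s[i],W[l==i].mean(0).round(1),W[l==i].min(0).round(),W[l==i].max(0).round())
a=cv2.resize(im[90:250,95:225],None,fx=3.6,fy=3.6,interpolation=2)
b=cv2.resize(im[165:275,305:430],None,fx=2.6,fy=2.6,interpolation=2)
o=np.zeros((580,800,3),np.uint8); o[:a.shape[0],:a.shape[1]]=a; o[:b.shape[0],470:470+b.shape[1]]=b; cv2.imwrite("pics/crop1.png",o)
E
```

```text
L [ 566.5 -258.5   28.1] 312 1.06
s [ 468.8 -155.2   19.2] 147 0.99
s [ 472.6 -309.1   18.9] 148 1.07
s [ 574.7 -395.2   19.5] 145 1.08
green [ 492.1 -397.    19. ] 147 1.01
red [ 386.9 -304.6   19.5] 146 1.06
pink [ 419.6 -403.8   19.3] 150 0.99
tin [ 689. -204.   23.]
tin [ 661. -319.   29.]
jar [ 834. -113.   92.]
awl [ 501. -524.   27.]
last [846. 104.  64.]
brush [316.  -5.  20.]
cork [ 279. -128.   27.]
cap n 3510
(631.79833984375, 253.49818420410156) 89.05120086669922
tray 570 ((658.0408325195312, 23.7183837890625), (192.2595977783203, 150.10813903808594), 16.58338165283203)
tab 85 [675.72743703 -44.15812825  79.34393559]
165 [164 107  23   9 131] [740.9 214.8 172.2] [732. 193. 165.] [753. 245. 178.]
165 [150 136  45  53 164] [592.9 194.8 173.7] [548. 169. 165.] [677. 269. 182.]
165 [163 144   7  15  44] [642.  234.9 173.8] [622. 229. 165.] [657. 238. 182.]
165 [156 191  37  13 259] [526.4 204.8 173.1] [512. 169. 165.] [542. 249. 182.]
176 [148 134  45  54 188] [592.2 194.6 185.7] [549. 169. 176.] [675. 268. 195.]
176 [162 144   5  15  43] [638.6 235.2 184.6] [618. 230. 177.] [654. 238. 194.]
176 [147 198  22  39 304] [485.8 252.6 187.4] [435. 221. 176.] [524. 266. 195.]
```

View pics/crop1.png

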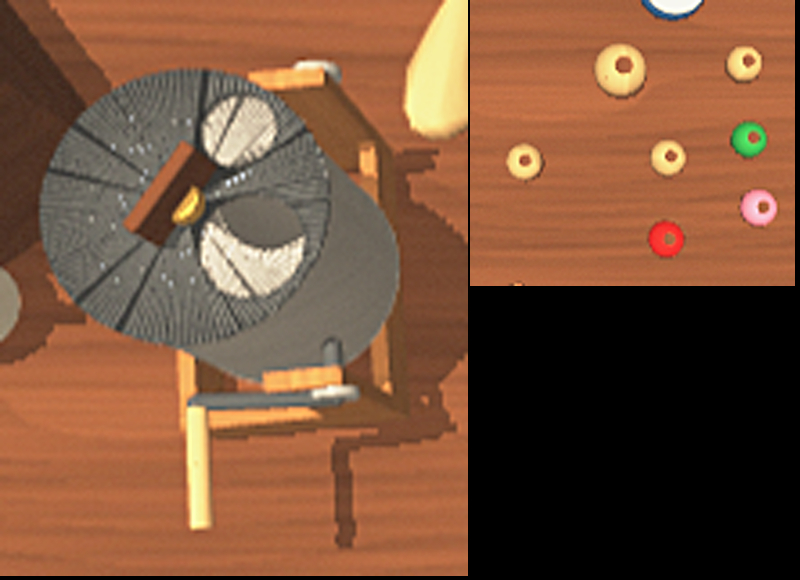

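```bash
cat > cap.py <<'E'
from h import *
def cap(im,d,K,E,c=(631.8,253.5),verbose=1):
    # sample rectified disc plane z=240
    out={}
    xs=np.arange(-100,101); X,Y=np.meshgrid(xs,xs)
    P=np.stack([c[0]+X,c[1]+Y,np.full(X.shape,240.)],-1)@E[:3,:3].T+E[:3,3]
    u=(K[0,0]*P[...,0]/P[...,2]+K[0,2]).astype(np.float32); v=(K[1,1]*P[...,1]/P[...,2]+K[1,2]).astype(np.float32)
    R=cv2.remap(im,u,v,cv2.INTER_LINEAR)
    return R  # row=Y+100, col=X+100
E
python3 - <<'E'
from cap import *
z=np.load("top0.npz"); im,d,K,E=[z[k] for k in("im","d","K","E")]
W=world(d,K,E)
reg=np.zeros(d.shape,bool); reg[80:260,95:230]=1
m=reg&(W[...,2]>174)&(W[...,2]<200)&(W[...,0]<508)&(W[...,0]>428)
P=W[m]; print("bar",len(P),P.mean(0).round(1),P.min(0).round(),P.max(0).round(),cv2.fitLine(P[:,:2].astype(np.float32),1,0,.01,.01).ravel().round(3))
m=reg&(np.abs(W[...,2]-55)<6); P=W[m]
# front edge
f=[];
for x in range(530,745,12):
    q=P[np.abs(P[:,0]-x)<6]
    if len(q): f.append((x,q[:,1].min().round(1),len(q)))
print("front",f); print("x ext",P[:,0].min(),P[:,0].max())
m=reg&(np.abs(W[...,2]-240)<5); P=W[m]; 
# circle fit on outer boundary
hull=cv2.convexHull(P[:,:2].astype(np.float32))[:,0]
from scipy.optimize import least_squares
r=least_squares(lambda p:np.hypot(*(hull-p[:2]).T)-p[2],[632,253,88],loss="soft_l1"); print(r.x)
m=reg&(W[...,2]>172)&(W[...,2]<177)
for s in(m&(W[...,0]>725),m&(W[...,0]<545)&(W[...,0]>505)): Q=W[s]; print(cv2.minAreaRect(Q[:,:2].astype(np.float32)))
R=cap(im,d,K,E,r.x[:2]); o=cv2.resize(np.rot90(R,2) ,None,fx=2,fy=2)
Wm=(W[...,2]>262)&reg; Q=W[Wm]; print("bar",Q.mean(0),cv2.minAreaRect(Q[:,:2].astype(np.float32)))
cv2.imwrite("pics/cap0.png",o)
E
```

```text
bar 203 [470.7 255.6 189.2] [435. 247. 180.] [507. 264. 195.] [9.98000e-01 6.90000e-02 4.97791e+02 2.56903e+02]
front [(530, np.float64(172.7), 100), (542, np.float64(174.0), 23), (554, np.float64(175.6), 45), (566, np.float64(176.2), 41), (578, np.float64(177.7), 25), (590, np.float64(178.9), 10), (602, np.float64(177.7), 2), (650, np.float64(171.9), 1), (674, np.float64(461.9), 10), (686, np.float64(186.5), 21), (698, np.float64(189.4), 21), (710, np.float64(191.5), 24), (722, np.float64(111.4), 21), (734, np.float64(193.6), 33)]
x ext 513.9953765785475 878.180026708416
[632.0529916  253.40549066  88.12242415]
((737.7891845703125, 300.5341491699219), (16.79129981994629, 213.8245086669922), 2.6308224201202393)
((528.191162109375, 204.91122436523438), (22.050418853759766, 65.67686462402344), 9.230669021606445)
bar [565.32605508 155.0990007  483.59810134] ((524.1707763671875, 67.09710693359375), (440.7759704589844, 61.12507629394531), 60.00690841674805)
```

View pics/cap0.png

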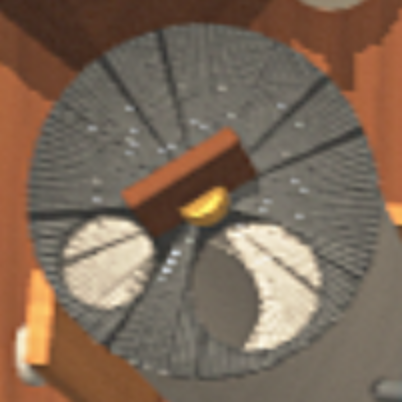

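The stand is turned about 5.85° (front-face line fit, which agrees with the cap centre). The drum axis is at (632,253), the window at (637,205), and the dial stands at about 0.85 rad. The tray needs about 85 mm of travel and a -10.5° turn. I'll write the planning helper, then go to the dial.

```bash
cat > plan.py <<'E'
# usage: plan.py x,y,z,phi[,rows] ...  -> rows of shares in tool axes (prints per-waypoint)
import sys, numpy as np
from scipy.spatial.transform import Rotation as Ro
from workcell import manip
s=manip.observe(); p=np.array(s["tool_pos"]); R=np.array(s["eef_rot"])
phi0=np.degrees(np.arctan2(R[1,0],R[0,0]))
print("t %.1f pos %s phi %.1f open %.1f gf %.1f q7 %.0f F %s"%(s["t"],p.round(1),phi0,s["opening"],s["grasp_force"],s["q"][6],np.round(s["force"],1)))
for a in sys.argv[1:]:
    v=[float(k) for k in a.split(",")]
    c,q=np.cos(np.radians(v[3])),np.sin(np.radians(v[3]))
    Rt=np.array([[c,q,0],[q,-c,0],[0,0,-1]])
    rv=(Ro.from_matrix(R.T@Rt)).as_rotvec(); d=np.array(v[:3])-p
    n=int(v[4]) if len(v)>4 else int(max(1,np.ceil(np.linalg.norm(d)/48),np.ceil(abs(R.T@d).max()/38),np.ceil(np.abs(rv).max()/.078)))
    L=[];A=[]
    for k in range(n):
        t=np.clip(np.round(R.T@((np.array(v[:3])-p)/(n-k))/40,2),-1,1); w=np.round(Ro.from_matrix(R.T@Rt).as_rotvec()/(n-k)/.08,2)
        L.append(t.tolist()); A.append(w.tolist()); p=p+R@t*40; R=R@Ro.from_rotvec(w*.08).as_matrix()
    print(a,"rows",n,"\nL",str(L).replace(" ",""),"\nA",str(A).replace(" ",""))
E
python3 plan.py 480,-330,320,50 632,253,310,145
```

```text
t 0.1 pos [ 168.7 -627.   230.2] phi 15.1 open 85.5 gf 0.0 q7 -2 F [-0.5  0.3 -0.6]
480,-330,320,50 rows 10 
L [[0.94,-0.52,-0.22],[0.97,-0.46,-0.22],[1.0,-0.4,-0.22],[1.0,-0.33,-0.22],[1.0,-0.27,-0.23],[1.0,-0.21,-0.22],[1.0,-0.14,-0.23],[1.0,-0.07,-0.22],[1.0,0.0,-0.23],[1.0,0.09,-0.22]] 
A [[-0.0,-0.0,-0.76],[-0.0,-0.0,-0.76],[-0.0,-0.0,-0.76],[-0.0,-0.0,-0.76],[-0.0,-0.0,-0.76],[-0.01,-0.0,-0.76],[-0.0,-0.0,-0.77],[-0.01,-0.0,-0.76],[-0.0,-0.01,-0.77],[-0.01,-0.0,-0.76]]
632,253,310,145 rows 22 
L [[0.64,-0.29,0.01],[0.66,-0.24,0.01],[0.67,-0.19,0.01],[0.69,-0.14,0.01],[0.69,-0.09,0.01],[0.7,-0.04,0.01],[0.7,0.01,0.01],[0.7,0.07,0.01],[0.69,0.12,0.01],[0.68,0.17,0.01],[0.67,0.22,0.01],[0.65,0.27,0.01],[0.62,0.32,0.01],[0.6,0.36,0.01],[0.57,0.41,0.01],[0.54,0.45,0.01],[0.5,0.49,0.01],[0.46,0.53,0.02],[0.42,0.56,0.01],[0.38,0.59,0.02],[0.33,0.61,0.01],[0.29,0.64,0.02]] 
A [[0.0,0.0,-0.94],[0.0,0.0,-0.94],[0.0,0.0,-0.94],[0.0,0.0,-0.94],[0.0,0.0,-0.94],[0.0,0.0,-0.94],[0.0,0.0,-0.94],[0.0,0.0,-0.94],[0.0,0.0,-0.94],[0.0,0.0,-0.94],[0.0,0.0,-0.94],[0.0,0.0,-0.94],[0.0,0.0,-0.94],[0.0,0.0,-0.95],[0.0,0.0,-0.94],[0.0,0.0,-0.95],[0.0,0.0,-0.94],[0.0,0.0,-0.95],[0.0,0.0,-0.94],[0.0,0.0,-0.95],[0.0,0.0,-0.94],[0.0,0.0,-0.95]]
```

Request:
step_arm(linear=[[0.94,-0.52,-0.22],[0.97,-0.46,-0.22],[1,-0.4,-0.22],[1,-0.33,-0.22],[1,-0.27,-0.22],[1,-0.2,-0.22],[1,-0.14,-0.22],[1,-0.07,-0.22]], rotation=[[0,0,-0.76],[0,0,-0.76],[0,0,-0.76],[0,0,-0.76],[0,0,-0.76],[0,0,-0.76],[0,0,-0.76],[0,0,-0.76]], claw=[-1,-1,-1,-1,-1,-1,-1,-1], grip_force=60)

```text
t: 1.1
tool_pos: [410.2, -395.2, 301.5]
eef_rot: [[0.731, 0.683, -0.001], [0.683, -0.731, 0.001], [-0.0, -0.001, -1.0]]
force: [0.5, -0.0, -0.3]
opening: 85.4
grasp_force: 0.0
```

Request:
step_arm(linear=[[1,0,-0.22],[1,0.09,-0.22],[0.65,-0.3,0],[0.66,-0.24,0],[0.67,-0.19,0],[0.69,-0.14,0],[0.69,-0.09,0],[0.7,-0.04,0]], rotation=[[0,0,-0.76],[0,0,-0.76],[0,0,-0.94],[0,0,-0.94],[0,0,-0.94],[0,0,-0.94],[0,0,-0.94],[0,0,-0.94]], claw=[-1,-1,-1,-1,-1,-1,-1,-1])

```text
t: 2.1
tool_pos: [514.6, -178.5, 319.4]
eef_rot: [[0.242, 0.97, 0.0], [0.97, -0.242, -0.0], [0.0, 0.0, -1.0]]
force: [0.2, -0.5, -0.4]
opening: 85.8
grasp_force: 0.0
```

Request:
step_arm(linear=[[0.7,0,0],[0.7,0.07,0],[0.7,0.12,0],[0.7,0.17,0],[0.67,0.22,0],[0.65,0.27,0],[0.62,0.32,0],[0.6,0.36,0]], rotation=[[0,0,-0.94],[0,0,-0.94],[0,0,-0.94],[0,0,-0.94],[0,0,-0.94],[0,0,-0.94],[0,0,-0.94],[0,0,-0.94]], claw=[-1,-1,-1,-1,-1,-1,-1,-1])

```text
t: 3.1
tool_pos: [573.7, 39.4, 319.3]
eef_rot: [[-0.35, 0.937, 0.0], [0.937, 0.35, 0.0], [0.0, 0.0, -1.0]]
force: [0.7, -0.6, 0.6]
opening: 85.0
grasp_force: 0.0
```

```bash
python3 plan.py 632,253,315,145 632,253,250,145,3
```

```text
t 3.1 pos [573.7  39.4 319.3] phi 110.5 open 85.0 gf 0.0 q7 1 F [ 0.7 -0.6  0.6]
632,253,315,145 rows 8 
L [[0.56,0.4,0.01],[0.53,0.45,0.01],[0.49,0.48,0.01],[0.46,0.52,0.02],[0.42,0.55,0.01],[0.37,0.58,0.02],[0.33,0.61,0.01],[0.28,0.64,0.02]] 
A [[0.0,-0.0,-0.94],[0.0,-0.0,-0.94],[0.0,-0.0,-0.94],[0.0,-0.0,-0.94],[0.0,-0.0,-0.94],[0.0,-0.0,-0.94],[0.0,-0.0,-0.94],[0.0,-0.0,-0.95]]
632,253,250,145,3 rows 3 
L [[0.0,-0.0,0.54],[0.0,-0.0,0.54],[0.0,-0.0,0.54]] 
A [[0.0,-0.0,0.0],[0.0,-0.0,0.0],[0.0,-0.0,0.0]]
```

Request:
step_arm(linear=[[0.56,0.4,0],[0.53,0.45,0],[0.49,0.48,0],[0.46,0.52,0],[0.42,0.55,0],[0.37,0.58,0],[0.33,0.61,0],[0.28,0.64,0]], rotation=[[0,0,-0.94],[0,0,-0.94],[0,0,-0.94],[0,0,-0.94],[0,0,-0.94],[0,0,-0.94],[0,0,-0.94],[0,0,-0.94]], claw=[-1,-1,-1,-1,-1,-1,-1,-1])

```text
t: 4.1
tool_pos: [632.8, 252.7, 319.1]
eef_rot: [[-0.819, 0.574, -0.0], [0.574, 0.819, 0.0], [0.0, -0.0, -1.0]]
force: [-0.0, -0.2, -0.3]
opening: 85.4
grasp_force: 0.0
```

```bash
python3 plan.py 632,253,250,145,4
```

```text
t 4.1 pos [632.8 252.7 319.1] phi 144.9 open 85.4 gf 0.0 q7 14 F [-0.  -0.2 -0.3]
632,253,250,145,4 rows 4 
L [[0.0,-0.0,0.43],[0.01,-0.0,0.43],[0.0,-0.0,0.43],[0.01,-0.0,0.44]] 
A [[-0.0,-0.0,-0.0],[-0.0,-0.0,-0.0],[-0.0,-0.0,-0.01],[-0.0,-0.0,-0.0]]
```

Request:
step_arm(linear=[[0,0,0.43],[0,0,0.43],[0,0,0.43],[0,0,0.43],[0,0,0],[0,0,0],[0,0,0],[0,0,0]], rotation=[[0,0,0],[0,0,0],[0,0,0],[0,0,0],[0,0,0],[0,0,0],[0,0,0],[0,0,0]], claw=[-1,-1,-1,-1,1,1,1,1])

```text
t: 5.1
tool_pos: [634.1, 252.2, 251.7]
eef_rot: [[-0.816, 0.578, 0.004], [0.578, 0.816, 0.004], [-0.001, 0.006, -1.0]]
force: [6.4, 6.4, -1.7]
opening: 12.5
grasp_force: 4.4
```

Request:
step_arm(linear=[[0,0,0],[0,0,0],[0,0,0],[0,0,0]], rotation=[[0,0,0],[0,0,0],[0,0,0],[0,0,0]], claw=[1,1,1,1])

```text
t: 5.6
tool_pos: [634.6, 252.8, 251.9]
eef_rot: [[-0.816, 0.578, 0.006], [0.578, 0.816, 0.005], [-0.002, 0.007, -1.0]]
force: [4.3, 3.3, -0.3]
opening: 8.8
grasp_force: 60.1
```

Request:
step_arm(linear=[[0,0,0],[0,0,0],[0,0,0],[0,0,0],[0,0,0],[0,0,0],[0,0,0],[0,0,0]], rotation=[[0,0,-0.7],[0,0,-0.9],[0,0,-0.9],[0,0,-0.9],[0,0,-0.9],[0,0,-0.9],[0,0,-0.9],[0,0,-0.9]], claw=[1,1,1,1,1,1,1,1])

```text
t: 6.6
tool_pos: [635.2, 254.3, 252.1]
eef_rot: [[-0.999, 0.054, 0.008], [0.054, 0.999, 0.009], [-0.007, 0.009, -1.0]]
force: [5.9, 5.8, -0.7]
opening: 8.9
grasp_force: 62.7
```

Request:
step_arm(linear=[[0,0,0],[0,0,0],[0,0,0],[0,0,0]], rotation=[[0,0,-0.9],[0,0,-0.9],[0,0,-0.2],[0,0,0]], claw=[1,1,1,1])

```text
t: 7.1
tool_pos: [635.2, 254.6, 252.1]
eef_rot: [[-0.995, -0.104, 0.008], [-0.104, 0.995, 0.009], [-0.009, 0.009, -1.0]]
force: [6.0, 6.5, -1.7]
opening: 9.0
grasp_force: 62.7
```

Request:
step_arm(linear=[[0,0,0],[0,0,0],[0,0,0],[0,0,-0.5],[0,0,-0.5],[0,0,-0.7],[-0.6,-1,0],[-0.6,-1,0]], rotation=[[0,0,0],[0,0,0],[0,0,0],[0,0,0],[0,0,0],[0,0,0],[0,0,0],[0,0,0]], claw=[-1,-1,-1,-1,-1,-1,-1,-1])

```text
t: 8.1
tool_pos: [689.1, 175.8, 319.5]
eef_rot: [[-0.994, -0.105, 0.001], [-0.105, 0.994, -0.0], [-0.001, -0.0, -1.0]]
force: [0.7, 0.7, -0.6]
opening: 85.3
grasp_force: 0.0
```

```bash
python3 plan.py
```

```text
t 8.1 pos [689.1 175.8 319.5] phi -174.0 open 85.3 gf 0.0 q7 60 F [ 0.7  0.7 -0.6]
```

```bash
python3 plan.py 566.5,-258.5,140,96 566.5,-258.5,10,96,4
```

```text
t 8.1 pos [689.1 175.8 319.5] phi -174.0 open 85.3 gf 0.0 q7 60 F [ 0.7  0.7 -0.6]
566.5,-258.5,140,96 rows 21 
L [[0.2,-0.5,0.21],[0.16,-0.51,0.21],[0.12,-0.52,0.21],[0.08,-0.53,0.21],[0.04,-0.54,0.21],[0.0,-0.54,0.21],[-0.04,-0.54,0.22],[-0.08,-0.53,0.21],[-0.11,-0.52,0.22],[-0.15,-0.51,0.21],[-0.19,-0.5,0.22],[-0.23,-0.49,0.21],[-0.27,-0.47,0.22],[-0.3,-0.45,0.21],[-0.33,-0.42,0.22],[-0.36,-0.4,0.21],[-0.39,-0.37,0.22],[-0.42,-0.34,0.21],[-0.44,-0.3,0.22],[-0.46,-0.27,0.21],[-0.49,-0.24,0.22]] 
A [[0.0,0.0,0.94],[0.0,0.0,0.94],[0.0,0.0,0.93],[0.0,0.0,0.94],[0.0,0.0,0.93],[0.0,0.0,0.94],[0.0,0.0,0.93],[0.0,0.0,0.94],[0.0,0.0,0.93],[0.0,0.0,0.94],[0.0,0.0,0.93],[0.0,0.0,0.94],[0.0,0.0,0.93],[0.0,0.0,0.94],[0.0,0.0,0.93],[0.0,0.0,0.94],[0.0,0.0,0.93],[0.0,0.0,0.94],[0.0,0.0,0.93],[0.01,0.0,0.94],[0.0,0.01,0.93]]
566.5,-258.5,10,96,4 rows 4 
L [[0.0,-0.0,0.81],[0.0,-0.0,0.81],[0.0,-0.0,0.81],[0.0,-0.0,0.82]] 
A [[0.0,-0.0,0.0],[0.0,-0.0,0.0],[0.0,-0.0,0.0],[0.0,-0.0,0.0]]
```

Request:
step_arm(linear=[[0.2,-0.5,0],[0.16,-0.51,0],[0.12,-0.52,0.1],[0.08,-0.53,0.2],[0.04,-0.54,0.2],[0,-0.54,0.2],[-0.04,-0.54,0.2],[-0.08,-0.53,0.2]], rotation=[[0,0,0.935],[0,0,0.935],[0,0,0.935],[0,0,0.935],[0,0,0.935],[0,0,0.935],[0,0,0.935],[0,0,0.935]], claw=[-1,-1,-1,-1,-1,-1,-1,-1])

```text
t: 9.1
tool_pos: [642.0, 9.6, 274.3]
eef_rot: [[-0.879, 0.477, -0.0], [0.477, 0.879, -0.0], [0.0, -0.0, -1.0]]
force: [-0.1, 0.2, 0.6]
opening: 85.4
grasp_force: 0.0
```

Request:
step_arm(linear=[[-0.11,-0.52,0.2],[-0.15,-0.51,0.2],[-0.19,-0.5,0.2],[-0.23,-0.49,0.2],[-0.27,-0.47,0.2],[-0.3,-0.45,0.2],[-0.33,-0.42,0.2],[-0.36,-0.4,0.2]], rotation=[[0,0,0.935],[0,0,0.935],[0,0,0.935],[0,0,0.935],[0,0,0.935],[0,0,0.935],[0,0,0.935],[0,0,0.935]], claw=[-1,-1,-1,-1,-1,-1,-1,-1])

```text
t: 10.1
tool_pos: [594.5, -155.8, 210.0]
eef_rot: [[-0.455, 0.89, 0.0], [0.89, 0.455, 0.0], [0.0, 0.0, -1.0]]
force: [-0.1, -0.4, 0.9]
opening: 85.6
grasp_force: 0.0
```

Request:
step_arm(linear=[[-0.39,-0.37,0.3],[-0.42,-0.34,0.3],[-0.44,-0.3,0.3],[-0.46,-0.27,0.3],[-0.49,-0.24,0.3],[0,0,0]], rotation=[[0,0,0.935],[0,0,0.935],[0,0,0.935],[0,0,0.935],[0,0,0.935],[0,0,0]], claw=[-1,-1,-1,-1,-1,-1])

```text
t: 10.85
tool_pos: [563.6, -261.0, 148.9]
eef_rot: [[-0.098, 0.995, -0.003], [0.995, 0.098, -0.001], [-0.0, -0.003, -1.0]]
force: [-0.6, -0.0, -0.1]
opening: 85.2
grasp_force: 0.0
```

```bash
python3 plan.py 566.5,-258.5,50,96 566.5,-258.5,9,96,2; python3 - <<'E'
from h import *
im,d,K,E=snap("top"); from cap import cap
R=cap(im,d,K,E,(632.6,254.3)); o=np.zeros((400,800,3),np.uint8); o[:,:400]=cv2.resize(np.rot90(R,2)[:200,:200],None,fx=2,fy=2); o[:,400:]=cv2.resize(im[100:300,250:450],None,fx=2,fy=2); cv2.imwrite("pics/p2.png",o)
E
```

```text
t 10.8 pos [ 563.6 -261.   148.9] phi 95.6 open 85.2 gf 0.0 q7 11 F [-0.6 -0.  -0.1]
566.5,-258.5,50,96 rows 3 
L [[0.02,0.03,0.82],[0.02,0.03,0.83],[0.02,0.02,0.82]] 
A [[-0.01,0.0,-0.03],[-0.02,0.0,-0.02],[-0.01,0.01,-0.03]]
566.5,-258.5,9,96,2 rows 2 
L [[-0.0,0.0,0.51],[-0.0,0.0,0.52]] 
A [[-0.0,-0.0,0.0],[-0.0,-0.0,0.0]]
```

View pics/p2.png

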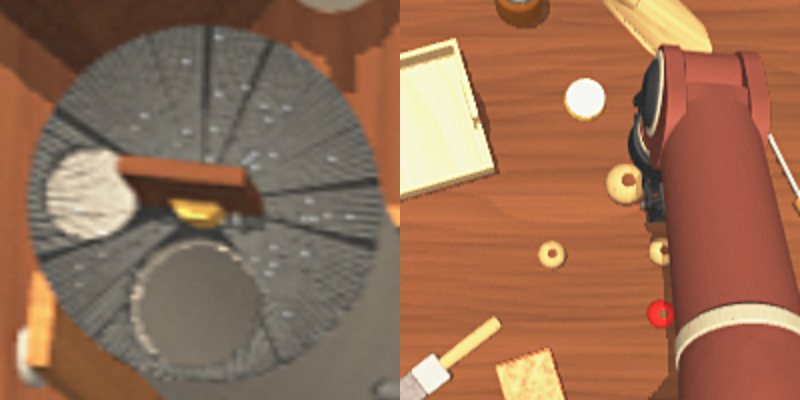

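The wide hole stands fully over the window, with only a thin sliver on its left edge. The large knob is beside the gripper. Grasping it now.

Request:
step_arm(linear=[[0.02,0.03,0.82],[0.02,0.03,0.82],[0.02,0.02,0.82],[0,0,0.52],[0,0,0.52],[0,0,0],[0,0,0],[0,0,0]], rotation=[[0,0,-0.03],[0,0,-0.03],[0,0,-0.03],[0,0,0],[0,0,0],[0,0,0],[0,0,0],[0,0,0]], claw=[-1,-1,-1,-1,-1,1,1,1])

```text
t: 11.9
tool_pos: [569.3, -255.4, 11.7]
eef_rot: [[-0.111, 0.994, 0.002], [0.994, 0.111, -0.001], [-0.001, 0.002, -1.0]]
force: [0.5, -0.3, 0.6]
opening: 53.9
grasp_force: 62.9
```

Request:
step_arm(linear=[[0,0,0],[0,0,0],[0,0,0],[0,0,-0.5],[0,0,-1],[0,0,0]], rotation=[[0,0,0],[0,0,0],[0,0,0],[0,0,0],[0,0,0],[0,0,0]], claw=[1,1,1,1,1,1])

```text
t: 12.65
tool_pos: [570.8, -255.9, 74.4]
eef_rot: [[-0.11, 0.994, 0.007], [0.994, 0.11, -0.002], [-0.003, 0.007, -1.0]]
force: [0.4, -0.0, -0.9]
opening: 53.5
grasp_force: 63.2
```

```bash
python3 plan.py 566.5,-200,320,96 637,204,320,96
```

```text
t 12.7 pos [ 570.8 -255.9   74.4] phi 96.3 open 53.5 gf 63.2 q7 8 F [ 0.4 -0.  -0.9]
566.5,-200,320,96 rows 7 
L [[0.2,0.01,-0.88],[0.2,0.01,-0.88],[0.2,0.01,-0.88],[0.2,0.01,-0.88],[0.2,0.01,-0.87],[0.2,0.01,-0.88],[0.19,0.01,-0.87]] 
A [[0.01,0.01,0.01],[0.01,0.0,0.01],[0.01,0.01,0.01],[0.01,0.0,0.01],[0.01,0.01,0.01],[0.02,0.0,0.01],[0.01,0.01,0.01]]
637,204,320,96 rows 11 
L [[0.9,0.26,0.0],[0.9,0.26,0.0],[0.9,0.25,0.0],[0.9,0.26,0.0],[0.89,0.25,0.0],[0.9,0.26,0.0],[0.89,0.25,0.0],[0.9,0.26,0.0],[0.89,0.25,0.0],[0.9,0.26,0.0],[0.89,0.25,0.0]] 
A [[0.0,-0.0,0.0],[0.0,-0.0,0.0],[0.0,-0.0,0.0],[0.0,-0.0,0.0],[0.0,-0.0,0.0],[0.0,-0.0,0.0],[0.0,-0.0,0.0],[0.0,-0.0,0.0],[0.0,-0.0,0.0],[0.0,-0.0,0.0],[0.0,-0.0,0.0]]
```

Request:
step_arm(linear=[[0.2,0,-0.88],[0.2,0,-0.88],[0.2,0,-0.88],[0.2,0,-0.88],[0.2,0,-0.88],[0.2,0,-0.88],[0.2,0,-0.88],[0,0,0]], rotation=[[0,0,0.01],[0,0,0.01],[0,0,0.01],[0,0,0.01],[0,0,0.01],[0,0,0.01],[0,0,0.01],[0,0,0]], claw=[1,1,1,1,1,1,1,1])

```text
t: 13.65
tool_pos: [563.4, -198.6, 319.6]
eef_rot: [[-0.107, 0.994, 0.005], [0.994, 0.107, -0.001], [-0.001, 0.005, -1.0]]
force: [-0.0, 0.6, -0.9]
opening: 53.3
grasp_force: 63.2
```

Request:
step_arm(linear=[[0.9,0.25,0],[0.9,0.25,0],[0.9,0.25,0],[0.9,0.25,0],[0.9,0.25,0],[0.9,0.25,0],[0.9,0.25,0],[0.9,0.25,0]], rotation=[[0,0,0],[0,0,0],[0,0,0],[0,0,0],[0,0,0],[0,0,0],[0,0,0],[0,0,0]], claw=[1,1,1,1,1,1,1,1])

```text
t: 14.65
tool_pos: [610.9, 95.3, 314.6]
eef_rot: [[-0.104, 0.995, -0.004], [0.995, 0.104, -0.002], [-0.001, -0.004, -1.0]]
force: [-0.6, 0.5, 0.1]
opening: 53.4
grasp_force: 63.2
```

Request:
step_arm(linear=[[0.9,0.25,0],[0.9,0.25,0],[0.6,0.2,0],[0.3,0.1,0],[0,0,0],[0,0,0]], rotation=[[0,0,0],[0,0,0],[0,0,0],[0,0,0],[0,0,0],[0,0,0]], claw=[1,1,1,1,1,1])

```text
t: 15.4
tool_pos: [632.4, 203.9, 316.5]
eef_rot: [[-0.103, 0.995, -0.0], [0.995, 0.103, -0.002], [-0.002, -0.001, -1.0]]
force: [0.7, -0.2, -0.5]
opening: 53.5
grasp_force: 63.2
```

```bash
python3 plan.py 637,204,300,96 637,204,246,96,3
```

```text
t 15.4 pos [632.4 203.9 316.5] phi 95.9 open 53.5 gf 63.2 q7 -27 F [ 0.7 -0.2 -0.5]
637,204,300,96 rows 1 
L [[-0.01,0.11,0.41]] 
A [[-0.01,0.02,-0.02]]
637,204,246,96,3 rows 3 
L [[0.0,0.0,0.45],[0.0,0.0,0.45],[0.0,0.0,0.45]] 
A [[0.0,0.0,-0.0],[0.0,0.0,-0.0],[0.0,0.0,-0.0]]
```

Request:
step_arm(linear=[[0.04,0.11,0.41],[0,0,0.45],[0,0,0.45],[0,0,0.45],[0,0,0],[0,0,0]], rotation=[[0,0,0],[0,0,0],[0,0,0],[0,0,0],[0,0,0],[0,0,0]], claw=[1,1,1,1,1,1])

```text
t: 16.15
tool_pos: [636.7, 207.7, 246.8]
eef_rot: [[-0.104, 0.995, 0.001], [0.995, 0.104, 0.0], [0.0, 0.001, -1.0]]
force: [0.3, -0.1, -0.4]
opening: 53.3
grasp_force: 63.2
```

Request:
step_arm(linear=[[0,0,0],[0,0,0],[0,0,0],[0,0,0],[0,0,-1],[0,0,-0.9]], rotation=[[0,0,0],[0,0,0],[0,0,0],[0,0,0],[0,0,0],[0,0,0]], claw=[-0.5,-0.7,-1,-1,-1,-1])

```text
t: 16.9
tool_pos: [636.3, 208.0, 323.5]
eef_rot: [[-0.105, 0.994, -0.0], [0.994, 0.105, 0.0], [0.0, -0.0, -1.0]]
force: [1.7, 1.0, -0.6]
opening: 85.5
grasp_force: 0.0
```

```bash
python3 plan.py 574.7,-395.2,160,96 574.7,-395.2,2.5,96; python3 - <<'E'
from h import *
im,d,K,E=snap("scene")
cv2.imwrite("pics/p3.png",cv2.resize(im[90:300,320:530],None,fx=2,fy=2))
im,d,K,E=snap("top"); W=world(d,K,E)
for p in((574.7,-395.2,19),(472.6,-309.1,19),(468.8,-155.2,19)): 
    u,v=proj(p,K,E).round().astype(int); print(u,v,im[v-6,u],W[v-6,u].round())
E
```

```text
t 16.9 pos [636.3 208.  323.5] phi 96.0 open 85.5 gf 0.0 q7 -27 F [ 1.7  1.  -0.6]
574.7,-395.2,160,96 rows 16 
L [[-0.93,-0.19,0.26],[-0.93,-0.2,0.26],[-0.93,-0.19,0.25],[-0.93,-0.2,0.26],[-0.93,-0.19,0.25],[-0.93,-0.2,0.26],[-0.93,-0.19,0.25],[-0.93,-0.2,0.26],[-0.92,-0.19,0.25],[-0.93,-0.2,0.26],[-0.92,-0.19,0.25],[-0.93,-0.2,0.26],[-0.92,-0.19,0.25],[-0.93,-0.2,0.26],[-0.92,-0.19,0.25],[-0.93,-0.2,0.26]] 
A [[-0.0,-0.0,0.0],[-0.0,-0.0,0.0],[-0.0,-0.0,0.0],[-0.0,-0.0,0.0],[-0.0,-0.0,0.0],[-0.0,-0.0,0.0],[-0.0,-0.0,0.0],[-0.0,-0.0,0.0],[-0.0,-0.0,0.0],[-0.0,-0.0,0.0],[-0.0,-0.0,0.0],[-0.0,-0.0,0.0],[-0.0,-0.0,0.0],[-0.0,-0.0,0.0],[-0.0,-0.0,0.0],[-0.0,-0.0,0.01]]
574.7,-395.2,2.5,96 rows 5 
L [[0.0,0.0,0.79],[0.0,0.0,0.79],[0.0,0.0,0.78],[0.0,0.0,0.79],[0.0,0.01,0.78]] 
A [[-0.0,-0.0,-0.0],[-0.0,-0.0,-0.0],[-0.0,-0.0,-0.0],[-0.0,-0.0,-0.0],[-0.0,-0.0,-0.0]]
410 189 [111 181 238] [ 588. -392.   34.]
381 225 [102 167 227] [ 488. -309.   26.]
325 226 [ 90 144 203] [ 486. -154.   26.]
```

View pics/p3.png

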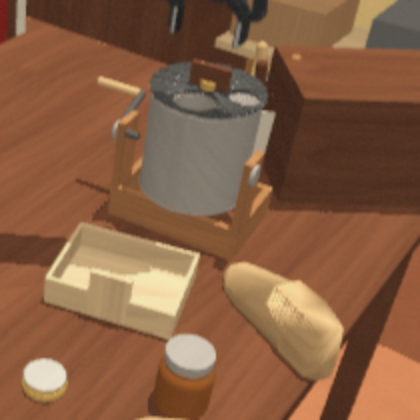

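The large knob has gone into the drum: the cap is clear and nothing fell beside it. Next is the small knob at (575,-395).

Request:
step_arm(linear=[[-0.93,-0.19,0],[-0.93,-0.2,0.1],[-0.93,-0.19,0.25],[-0.93,-0.2,0.25],[-0.93,-0.19,0.25],[-0.93,-0.2,0.25],[-0.93,-0.19,0.25],[-0.93,-0.2,0.25]], rotation=[[0,0,0],[0,0,0],[0,0,0],[0,0,0],[0,0,0],[0,0,0],[0,0,0],[0,0,0]], claw=[-0.4,-0.4,-0.4,-0.4,-0.4,-0.4,-0.4,-0.4])

```text
t: 18.0
tool_pos: [604.9, -95.8, 257.5]
eef_rot: [[-0.105, 0.994, -0.001], [0.994, 0.105, 0.0], [0.0, -0.001, -1.0]]
force: [0.0, -0.5, 0.4]
opening: 59.9
grasp_force: 0.0
```

Request:
step_arm(linear=[[-0.93,-0.19,0.25],[-0.93,-0.2,0.25],[-0.93,-0.19,0.25],[-0.93,-0.2,0.25],[-0.93,-0.19,0.25],[-0.93,-0.2,0.25],[-0.6,-0.19,0.4],[-0.4,-0.1,0.4]], rotation=[[0,0,0],[0,0,0],[0,0,0],[0,0,0],[0,0,0],[0,0,0],[0,0,0],[0,0,0]], claw=[-0.4,-0.4,-0.4,-0.4,-0.4,-0.4,-0.4,-0.4])

```text
t: 19.0
tool_pos: [574.2, -363.4, 164.9]
eef_rot: [[-0.104, 0.995, -0.001], [0.995, 0.104, 0.001], [0.001, -0.001, -1.0]]
force: [-0.6, 0.8, 0.0]
opening: 59.6
grasp_force: 0.0
```

```bash
python3 plan.py 574.7,-395.2,70,96 574.7,-395.2,2.5,96,3
```

```text
t 19.0 pos [ 574.2 -363.4  164.9] phi 96.0 open 59.6 gf 0.0 q7 20 F [-0.6  0.8  0. ]
574.7,-395.2,70,96 rows 3 
L [[-0.26,-0.02,0.79],[-0.27,-0.02,0.79],[-0.26,-0.03,0.79]] 
A [[-0.0,-0.0,-0.0],[-0.01,-0.01,-0.0],[-0.0,-0.0,-0.01]]
574.7,-395.2,2.5,96,3 rows 3 
L [[-0.0,0.0,0.56],[-0.0,0.0,0.56],[-0.0,0.0,0.57]] 
A [[-0.0,-0.0,0.0],[-0.0,-0.0,0.0],[-0.0,-0.0,0.0]]
```

Request:
step_arm(linear=[[-0.26,-0.02,0.79],[-0.27,-0.02,0.79],[-0.26,-0.02,0.79],[0,0,0.56],[0,0,0.56],[0,0,0.56],[0,0,0]], rotation=[[0,0,0],[0,0,0],[0,0,0],[0,0,0],[0,0,0],[0,0,0],[0,0,0]], claw=[-0.4,-0.4,-0.4,-0.4,-0.4,-0.4,-0.4])

```text
t: 19.88
tool_pos: [574.7, -392.7, 2.0]
eef_rot: [[-0.106, 0.994, -0.004], [0.994, 0.106, 0.003], [0.003, -0.004, -1.0]]
force: [0.1, 0.4, 0.3]
opening: 59.5
grasp_force: 0.0
```

Request:
step_arm(linear=[[0,0,0],[0,0,0],[0,0,0],[0,0,0],[0,0,-0.5],[0,0,-1],[0,0,0]], rotation=[[0,0,0],[0,0,0],[0,0,0],[0,0,0],[0,0,0],[0,0,0],[0,0,0]], claw=[1,1,1,1,1,1,1])

```text
t: 20.75
tool_pos: [578.9, -395.2, 69.7]
eef_rot: [[-0.105, 0.994, 0.008], [0.994, 0.105, -0.004], [-0.005, 0.007, -1.0]]
force: [-0.3, 0.4, 0.4]
opening: 35.1
grasp_force: 59.8
```

```bash
python3 plan.py 590,-200,320,96 637,204,310,96
```

```text
t 20.8 pos [ 578.9 -395.2   69.7] phi 96.0 open 35.1 gf 59.8 q7 20 F [-0.3  0.4  0.4]
590,-200,320,96 rows 7 
L [[0.68,0.12,-0.9],[0.69,0.12,-0.9],[0.69,0.12,-0.89],[0.69,0.12,-0.89],[0.69,0.11,-0.9],[0.68,0.11,-0.89],[0.69,0.12,-0.9]] 
A [[0.01,0.01,0.0],[0.01,0.01,0.0],[0.01,0.01,0.0],[0.02,0.01,0.0],[0.01,0.01,0.0],[0.02,0.01,0.0],[0.01,0.0,0.0]]
637,204,310,96 rows 11 
L [[0.9,0.2,0.02],[0.9,0.2,0.02],[0.9,0.2,0.02],[0.9,0.2,0.02],[0.9,0.2,0.02],[0.9,0.2,0.03],[0.9,0.2,0.02],[0.91,0.21,0.03],[0.9,0.2,0.02],[0.91,0.21,0.03],[0.9,0.2,0.02]] 
A [[0.0,0.0,0.0],[0.0,0.0,0.0],[0.0,0.0,0.0],[0.0,0.0,0.0],[0.0,0.0,0.0],[0.0,0.0,0.0],[0.0,0.0,0.0],[0.0,0.0,0.0],[0.0,0.0,0.0],[0.0,0.0,0.0],[0.0,0.0,0.0]]
```

Request:
step_arm(linear=[[0.68,0.12,-0.9],[0.69,0.12,-0.9],[0.69,0.12,-0.9],[0.69,0.12,-0.9],[0.69,0.12,-0.9],[0.69,0.12,-0.9],[0.69,0.12,-0.9],[0.9,0.2,0]], rotation=[[0,0,0],[0,0,0],[0,0,0],[0,0,0],[0,0,0],[0,0,0],[0,0,0],[0,0,0]], claw=[1,1,1,1,1,1,1,1])

```text
t: 21.75
tool_pos: [594.4, -161.9, 320.1]
eef_rot: [[-0.103, 0.995, 0.006], [0.995, 0.103, -0.002], [-0.003, 0.006, -1.0]]
force: [-0.3, -0.4, -0.5]
opening: 35.2
grasp_force: 59.9
```

Request:
step_arm(linear=[[0.9,0.2,0],[0.9,0.2,0],[0.9,0.2,0],[0.9,0.2,0],[0.9,0.2,0],[0.9,0.2,0],[0.9,0.2,0],[0.9,0.2,0]], rotation=[[0,0,0],[0,0,0],[0,0,0],[0,0,0],[0,0,0],[0,0,0],[0,0,0],[0,0,0]], claw=[1,1,1,1,1,1,1,1])

```text
t: 22.75
tool_pos: [626.3, 131.8, 316.3]
eef_rot: [[-0.105, 0.994, -0.001], [0.994, 0.105, -0.001], [-0.001, -0.001, -1.0]]
force: [0.7, 0.8, 0.5]
opening: 35.2
grasp_force: 59.9
```

Request:
step_arm(linear=[[0.9,0.2,0],[0.6,0.2,0],[0.2,0,0],[0,0,0]], rotation=[[0,0,0],[0,0,0],[0,0,0],[0,0,0]], claw=[1,1,1,1])

```text
t: 23.25
tool_pos: [635.1, 199.9, 316.4]
eef_rot: [[-0.105, 0.994, -0.001], [0.994, 0.105, -0.001], [-0.001, -0.001, -1.0]]
force: [-1.1, -0.2, 0.4]
opening: 35.2
grasp_force: 59.9
```

```bash
python3 plan.py 637,206,246,96,4
```

```text
t 23.2 pos [635.1 199.9 316.4] phi 96.1 open 35.2 gf 59.9 q7 -27 F [-1.1 -0.2  0.4]
637,206,246,96,4 rows 4 
L [[0.04,0.02,0.44],[0.04,0.02,0.44],[0.03,0.01,0.44],[0.04,0.01,0.44]] 
A [[-0.0,0.0,0.0],[-0.0,0.0,0.0],[-0.01,0.01,0.01],[-0.0,0.0,0.0]]
```

Lower, release, rise, and head to the small knob at (472.6,-309).

Request:
step_arm(linear=[[0.04,0.02,0.44],[0.04,0.01,0.44],[0.04,0.01,0.44],[0.04,0.01,0.44],[0,0,0],[0,0,0],[0,0,0],[0,0,0]], rotation=[[0,0,0],[0,0,0],[0,0,0],[0,0,0],[0,0,0],[0,0,0],[0,0,0],[0,0,0]], claw=[1,1,1,1,1,-0.2,-0.5,-0.5])

```text
t: 24.25
tool_pos: [637.1, 207.1, 246.9]
eef_rot: [[-0.105, 0.994, 0.001], [0.994, 0.105, 0.001], [0.0, 0.001, -1.0]]
force: [-0.7, 0.8, -0.3]
opening: 63.8
grasp_force: 0.0
```

Request:
step_arm(linear=[[0,0,0],[0,0,-1],[0,0,-0.9],[0,0,0]], rotation=[[0,0,0],[0,0,0],[0,0,0],[0,0,0]], claw=[-0.5,-0.5,-0.5,-0.5])

```text
t: 24.75
tool_pos: [638.1, 208.1, 326.2]
eef_rot: [[-0.105, 0.994, 0.007], [0.994, 0.105, 0.004], [0.003, 0.008, -1.0]]
force: [-0.0, 0.3, 0.2]
opening: 64.4
grasp_force: 0.0
```

```bash
python3 plan.py 620,100,300,96 472.6,-309.1,100,96 472.6,-309.1,2.5,96,3;python3 - <<'E'
from h import *
im,d,K,E=snap("scene")
W=world(d,K,E); np.savez("s.npz",im=im,d=d)
# look for objects near cap top above disc
m=(np.hypot(W[...,0]-637,W[...,1]-205)<33)&(W[...,2]>240)&(W[...,2]<285); print("above window",m.sum())
E
```

```text
t 24.8 pos [638.1 208.1 326.2] phi 96.0 open 64.4 gf 0.0 q7 -27 F [-0.   0.3  0.2]
620,100,300,96 rows 3 
L [[-0.88,-0.25,0.21],[-0.88,-0.24,0.22],[-0.88,-0.25,0.22]] 
A [[0.03,-0.01,0.0],[0.03,-0.01,0.0],[0.03,-0.02,0.0]]
472.6,-309.1,100,96 rows 11 
L [[-0.89,-0.43,0.45],[-0.89,-0.43,0.45],[-0.89,-0.43,0.46],[-0.89,-0.43,0.45],[-0.89,-0.43,0.46],[-0.89,-0.43,0.45],[-0.89,-0.43,0.46],[-0.89,-0.43,0.45],[-0.89,-0.43,0.46],[-0.89,-0.43,0.45],[-0.88,-0.44,0.46]] 
A [[0.0,0.0,0.0],[0.0,0.0,0.0],[0.0,0.0,0.0],[0.0,0.0,0.0],[0.0,0.0,0.0],[0.0,0.0,0.0],[0.0,0.0,0.0],[0.0,0.0,0.0],[0.0,0.0,0.0],[0.0,0.0,0.0],[0.0,0.01,0.0]]
472.6,-309.1,2.5,96,3 rows 3 
L [[-0.0,0.0,0.81],[-0.0,0.0,0.81],[-0.0,0.0,0.82]] 
A [[0.0,-0.0,0.0],[0.0,-0.0,0.0],[0.0,-0.0,0.0]]
above window 3
```

Request:
step_arm(linear=[[-0.88,-0.25,0],[-0.88,-0.25,0.2],[-0.88,-0.25,0.3],[-0.89,-0.43,0.45],[-0.89,-0.43,0.45],[-0.89,-0.43,0.45],[-0.89,-0.43,0.45],[-0.89,-0.43,0.45]], rotation=[[0,0,0],[0,0,0],[0,0,0],[0,0,0],[0,0,0],[0,0,0],[0,0,0],[0,0,0]], claw=[-0.4,-0.4,-0.4,-0.4,-0.4,-0.4,-0.4,-0.4])

```text
t: 25.8
tool_pos: [549.6, -88.7, 210.2]
eef_rot: [[-0.105, 0.994, -0.003], [0.994, 0.105, 0.0], [0.001, -0.003, -1.0]]
force: [0.5, -0.0, 0.2]
opening: 59.8
grasp_force: 0.0
```

Request:
step_arm(linear=[[-0.89,-0.43,0.45],[-0.89,-0.43,0.45],[-0.89,-0.43,0.45],[-0.89,-0.43,0.45],[-0.89,-0.43,0.45],[-0.6,-0.3,0.4],[0,0,0]], rotation=[[0,0,0],[0,0,0],[0,0,0],[0,0,0],[0,0,0],[0,0,0],[0,0,0]], claw=[-0.4,-0.4,-0.4,-0.4,-0.4,-0.4,-0.4])

```text
t: 26.68
tool_pos: [471.6, -300.5, 103.5]
eef_rot: [[-0.1, 0.995, -0.006], [0.995, 0.1, 0.002], [0.002, -0.006, -1.0]]
force: [-0.3, -0.0, 0.9]
opening: 59.8
grasp_force: 0.0
```

```bash
python3 plan.py 472.6,-309.1,60,96 472.6,-309.1,2.5,96,3
```

```text
t 26.7 pos [ 471.6 -300.5  103.5] phi 95.7 open 59.8 gf 0.0 q7 13 F [-0.3 -0.   0.9]
472.6,-309.1,60,96 rows 2 
L [[-0.11,0.01,0.54],[-0.11,-0.0,0.55]] 
A [[-0.04,-0.01,-0.03],[-0.03,-0.02,-0.03]]
472.6,-309.1,2.5,96,3 rows 3 
L [[0.0,-0.0,0.48],[0.0,-0.0,0.48],[0.0,-0.0,0.48]] 
A [[-0.0,0.0,-0.0],[-0.0,0.0,-0.0],[-0.0,0.0,-0.0]]
```

Request:
step_arm(linear=[[-0.11,0,0.54],[-0.11,0,0.54],[0,0,0.48],[0,0,0.48],[0,0,0.48],[0,0,0],[0,0,0],[0,0,0]], rotation=[[0,0,-0.03],[0,0,-0.03],[0,0,0],[0,0,0],[0,0,0],[0,0,0],[0,0,0],[0,0,0]], claw=[-0.4,-0.4,-0.4,-0.4,-0.4,-0.4,1,1])

```text
t: 27.68
tool_pos: [477.2, -307.1, 6.6]
eef_rot: [[-0.11, 0.994, 0.002], [0.994, 0.11, -0.001], [-0.001, 0.002, -1.0]]
force: [1.3, 0.7, 1.7]
opening: 35.4
grasp_force: 59.5
```

Request:
step_arm(linear=[[0,0,0],[0,0,0],[0,0,0],[0,0,-0.5],[0,0,-1],[0,0,0]], rotation=[[0,0,0],[0,0,0],[0,0,0],[0,0,0],[0,0,0],[0,0,0]], claw=[1,1,1,1,1,1])

```text
t: 28.42
tool_pos: [477.7, -308.4, 67.9]
eef_rot: [[-0.109, 0.994, 0.005], [0.994, 0.109, -0.003], [-0.004, 0.005, -1.0]]
force: [0.3, 0.0, -0.6]
opening: 35.4
grasp_force: 59.9
```

```bash
python3 plan.py 530,-120,315,96 637,206,315,96
```

```text
t 28.4 pos [ 477.7 -308.4   67.9] phi 96.3 open 35.4 gf 59.9 q7 12 F [ 0.3  0.  -0.6]
530,-120,315,96 rows 7 
L [[0.65,0.26,-0.88],[0.65,0.26,-0.88],[0.65,0.26,-0.88],[0.64,0.26,-0.89],[0.65,0.26,-0.88],[0.65,0.26,-0.89],[0.64,0.26,-0.88]] 
A [[0.01,0.01,0.01],[0.01,0.01,0.01],[0.01,0.0,0.01],[0.01,0.01,0.01],[0.01,0.0,0.01],[0.0,0.01,0.0],[0.01,0.0,0.01]]
637,206,315,96 rows 9 
L [[0.87,0.39,-0.0],[0.87,0.39,-0.0],[0.87,0.39,-0.0],[0.87,0.39,-0.0],[0.87,0.39,-0.0],[0.87,0.39,-0.0],[0.87,0.39,-0.0],[0.87,0.39,-0.0],[0.87,0.39,-0.0]] 
A [[-0.0,0.0,-0.0],[-0.0,0.0,-0.0],[-0.0,0.0,-0.0],[-0.0,0.0,-0.0],[-0.0,0.0,-0.0],[-0.0,0.0,-0.0],[-0.0,0.0,-0.0],[-0.0,0.0,-0.0],[-0.0,0.0,-0.0]]
```

Request:
step_arm(linear=[[0.65,0.26,-0.88],[0.65,0.26,-0.88],[0.65,0.26,-0.88],[0.65,0.26,-0.88],[0.65,0.26,-0.88],[0.65,0.26,-0.88],[0.65,0.26,-0.88],[0.87,0.39,0]], rotation=[[0,0,0],[0,0,0],[0,0,0],[0,0,0],[0,0,0],[0,0,0],[0,0,0],[0,0,0]], claw=[1,1,1,1,1,1,1,1])

```text
t: 29.42
tool_pos: [541.3, -82.4, 313.7]
eef_rot: [[-0.107, 0.994, 0.004], [0.994, 0.107, -0.002], [-0.002, 0.004, -1.0]]
force: [1.0, 0.6, -0.9]
opening: 35.2
grasp_force: 59.9
```

Request:
step_arm(linear=[[0.87,0.39,0],[0.87,0.39,0],[0.87,0.39,0],[0.87,0.39,0],[0.87,0.39,0],[0.87,0.39,0],[0.6,0.3,0],[0.3,0.1,0]], rotation=[[0,0,0],[0,0,0],[0,0,0],[0,0,0],[0,0,0],[0,0,0],[0,0,0],[0,0,0]], claw=[1,1,1,1,1,1,1,1])

```text
t: 30.42
tool_pos: [621.7, 174.6, 310.0]
eef_rot: [[-0.112, 0.994, -0.003], [0.994, 0.112, -0.001], [-0.0, -0.003, -1.0]]
force: [-0.4, 0.3, -0.5]
opening: 35.3
grasp_force: 59.9
```

```bash
python3 plan.py 637,206,246,96,5
```

```text
t 30.4 pos [621.7 174.6 310. ] phi 96.4 open 35.3 gf 59.9 q7 -26 F [-0.4  0.3 -0.5]
637,206,246,96,5 rows 5 
L [[0.15,0.09,0.32],[0.15,0.1,0.32],[0.15,0.09,0.32],[0.14,0.09,0.32],[0.15,0.1,0.32]] 
A [[-0.01,0.0,0.02],[-0.01,0.0,0.02],[-0.01,0.0,0.02],[-0.0,0.0,0.01],[-0.01,0.0,0.02]]
```

Request:
step_arm(linear=[[0.37,0.24,0],[0.37,0.24,0.2],[0,0,0.4],[0,0,0.5],[0,0,0.5],[0,0,0],[0,0,0],[0,0,0]], rotation=[[0,0,0.04],[0,0,0.04],[0,0,0],[0,0,0],[0,0,0],[0,0,0],[0,0,0],[0,0,0]], claw=[1,1,1,1,1,1,1,1])

```text
t: 31.42
tool_pos: [638.4, 204.8, 248.8]
eef_rot: [[-0.103, 0.995, 0.002], [0.995, 0.103, 0.001], [0.0, 0.002, -1.0]]
force: [-0.7, 1.3, -0.1]
opening: 35.2
grasp_force: 59.9
```

Request:
step_arm(linear=[[0,0,0],[0,0,0],[0,0,0],[0,0,0],[0,0,-1],[0,0,-0.9],[0,0,0]], rotation=[[0,0,0],[0,0,0],[0,0,0],[0,0,0],[0,0,0],[0,0,0],[0,0,0]], claw=[-0.2,-0.5,-0.5,-0.5,-0.5,-0.5,-0.5])

```text
t: 32.3
tool_pos: [639.2, 206.0, 327.6]
eef_rot: [[-0.103, 0.995, 0.007], [0.995, 0.103, 0.004], [0.003, 0.007, -1.0]]
force: [-0.2, -0.2, 0.5]
opening: 64.2
grasp_force: 0.0
```

```bash
python3 - <<'E'
from h import *
im,d,K,E=snap("top"); np.savez("t3.npz",im=im,d=d,K=K,E=E); cv2.imwrite("pics/p4.png",im)
E
python3 plan.py 620,100,300,96 468.8,-155.2,100,96 468.8,-155.2,2.5,96,3
```

```text
t 32.4 pos [638.3 205.3 325.2] phi 95.9 open 63.7 gf 0.0 q7 -28 F [-0.   0.1 -0.7]
620,100,300,96 rows 3 
L [[-0.86,-0.24,0.21],[-0.86,-0.25,0.21],[-0.85,-0.24,0.21]] 
A [[0.01,-0.0,-0.0],[0.01,-0.01,-0.01],[0.02,-0.0,-0.0]]
468.8,-155.2,100,96 rows 8 
L [[-0.74,-0.55,0.62],[-0.74,-0.55,0.63],[-0.75,-0.55,0.62],[-0.74,-0.56,0.63],[-0.75,-0.55,0.62],[-0.74,-0.56,0.63],[-0.75,-0.55,0.62],[-0.74,-0.56,0.63]] 
A [[-0.0,-0.0,-0.0],[-0.0,-0.0,-0.0],[-0.0,-0.0,-0.0],[-0.0,-0.0,-0.0],[-0.0,-0.0,-0.0],[-0.0,-0.0,-0.0],[-0.0,-0.0,-0.0],[-0.0,-0.0,-0.0]]
468.8,-155.2,2.5,96,3 rows 3 
L [[-0.0,0.0,0.81],[-0.0,0.0,0.81],[-0.0,0.01,0.81]] 
A [[-0.0,-0.0,-0.0],[-0.0,-0.0,-0.0],[-0.0,-0.0,-0.0]]
```

View pics/p4.png

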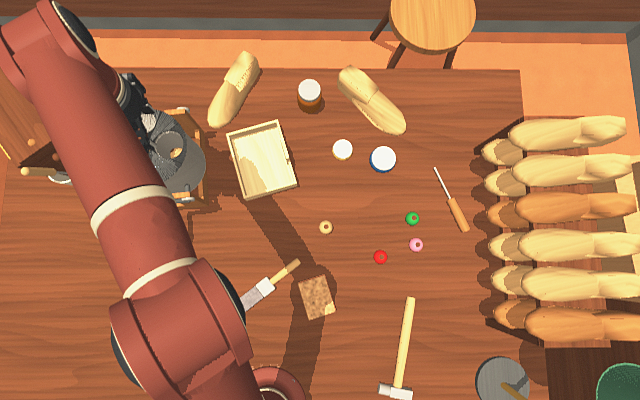

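A knob shows inside the window at (175,152). One plain small knob is left at (326,227); the tray and look-alikes haven't moved. Fetching the last knob.

Request:
step_arm(linear=[[-0.86,-0.24,0],[-0.86,-0.24,0.2],[-0.86,-0.24,0.4],[-0.74,-0.55,0.6],[-0.74,-0.55,0.6],[-0.74,-0.55,0.6],[-0.74,-0.55,0.6],[-0.74,-0.55,0.6]], rotation=[[0,0,0],[0,0,0],[0,0,0],[0,0,0],[0,0,0],[0,0,0],[0,0,0],[0,0,0]], claw=[-0.4,-0.4,-0.4,-0.4,-0.4,-0.4,-0.4,-0.4])

```text
t: 33.35
tool_pos: [524.0, -60.7, 177.7]
eef_rot: [[-0.103, 0.995, -0.003], [0.995, 0.103, 0.0], [0.0, -0.003, -1.0]]
force: [0.8, -0.9, -0.3]
opening: 59.5
grasp_force: 0.0
```

Request:
step_arm(linear=[[-0.74,-0.55,0.6],[-0.74,-0.55,0.6],[-0.6,-0.45,0.6],[-0.1,-0.1,0.2],[0,0,0]], rotation=[[0,0,0],[0,0,0],[0,0,0],[0,0,0],[0,0,0]], claw=[-0.4,-0.4,-0.4,-0.4,-0.4])

```text
t: 33.98
tool_pos: [469.2, -152.1, 99.3]
eef_rot: [[-0.104, 0.995, -0.001], [0.995, 0.104, 0.001], [0.002, -0.001, -1.0]]
force: [1.1, 0.4, 0.5]
opening: 59.9
grasp_force: 0.0
```

```bash
python3 plan.py 469.8,-155.7,60,96 469.8,-155.7,2.5,96,3
```

```text
t 34.0 pos [ 469.2 -152.1   99.3] phi 96.0 open 59.9 gf 0.0 q7 -5 F [1.1 0.4 0.5]
469.8,-155.7,60,96 rows 2 
L [[-0.05,0.0,0.49],[-0.04,0.01,0.49]] 
A [[-0.0,-0.01,-0.0],[-0.01,-0.01,-0.01]]
469.8,-155.7,2.5,96,3 rows 3 
L [[-0.0,-0.0,0.48],[-0.0,-0.0,0.48],[-0.0,-0.0,0.48]] 
A [[0.0,0.0,0.0],[0.0,0.0,0.0],[0.0,0.0,0.0]]
```

Request:
step_arm(linear=[[-0.05,0.03,0.49],[-0.05,0.03,0.49],[0,0,0.48],[0,0,0.48],[0,0,0.48],[0,0,0],[0,0,0],[0,0,0]], rotation=[[0,0,0],[0,0,0],[0,0,0],[0,0,0],[0,0,0],[0,0,0],[0,0,0],[0,0,0]], claw=[-0.4,-0.4,-0.4,-0.4,-0.4,-0.4,1,1])

```text
t: 34.98
tool_pos: [473.5, -156.2, 4.2]
eef_rot: [[-0.104, 0.995, 0.003], [0.995, 0.104, 0.0], [-0.0, 0.003, -1.0]]
force: [0.7, 0.7, 3.4]
opening: 35.7
grasp_force: 59.4
```

Request:
step_arm(linear=[[0,0,0],[0,0,0],[0,0,0],[0,0,-0.5],[0,0,-1],[0,0,0]], rotation=[[0,0,0],[0,0,0],[0,0,0],[0,0,0],[0,0,0],[0,0,0]], claw=[1,1,1,1,1,1])

```text
t: 35.72
tool_pos: [473.9, -157.4, 65.3]
eef_rot: [[-0.103, 0.995, 0.006], [0.995, 0.103, -0.001], [-0.002, 0.005, -1.0]]
force: [-0.0, 0.1, -0.2]
opening: 35.4
grasp_force: 59.8
```

```bash
python3 plan.py 490,-120,320,96 637,206,320,96
```

```text
t 35.7 pos [ 473.9 -157.4   65.3] phi 95.9 open 35.4 gf 59.8 q7 -8 F [-0.   0.1 -0.2]
490,-120,320,96 rows 7 
L [[0.13,0.08,-0.91],[0.12,0.07,-0.91],[0.13,0.07,-0.91],[0.12,0.08,-0.91],[0.13,0.07,-0.91],[0.12,0.07,-0.91],[0.13,0.08,-0.91]] 
A [[0.01,0.0,-0.0],[0.01,0.0,-0.0],[0.01,0.01,-0.0],[0.01,0.0,-0.01],[0.01,0.01,-0.0],[0.01,0.0,-0.01],[0.01,0.01,-0.0]]
637,206,320,96 rows 9 
L [[0.86,0.5,0.0],[0.86,0.5,0.0],[0.86,0.5,0.0],[0.86,0.5,0.0],[0.86,0.5,0.0],[0.86,0.5,0.0],[0.85,0.5,0.0],[0.86,0.5,0.0],[0.85,0.5,0.01]] 
A [[-0.0,-0.0,-0.0],[-0.0,-0.0,-0.0],[-0.0,-0.0,-0.0],[-0.0,-0.0,-0.0],[-0.0,-0.0,-0.0],[-0.0,-0.0,-0.0],[-0.0,-0.0,-0.0],[-0.0,-0.0,-0.0],[-0.0,-0.0,-0.0]]
```

Request:
step_arm(linear=[[0.12,0.08,-0.9],[0.12,0.08,-0.9],[0.12,0.08,-0.9],[0.12,0.08,-0.9],[0.12,0.08,-0.9],[0.12,0.08,-0.9],[0.12,0.08,-0.9],[0.8,0.45,0]], rotation=[[0,0,0],[0,0,0],[0,0,0],[0,0,0],[0,0,0],[0,0,0],[0,0,0],[0,0,0]], claw=[1,1,1,1,1,1,1,1])

```text
t: 36.72
tool_pos: [506.5, -90.1, 316.7]
eef_rot: [[-0.096, 0.995, 0.004], [0.995, 0.096, -0.003], [-0.003, 0.004, -1.0]]
force: [0.9, -0.3, -1.0]
opening: 35.3
grasp_force: 59.9
```

Request:
step_arm(linear=[[0.86,0.5,0],[0.86,0.5,0],[0.86,0.5,0],[0.86,0.5,0],[0.86,0.5,0],[0.86,0.5,0],[0.86,0.5,0],[0.6,0.35,0]], rotation=[[0,0,0],[0,0,0],[0,0,0],[0,0,0],[0,0,0],[0,0,0],[0,0,0],[0,0,0]], claw=[1,1,1,1,1,1,1,1])

```text
t: 37.72
tool_pos: [631.2, 193.6, 313.2]
eef_rot: [[-0.105, 0.994, -0.002], [0.994, 0.105, -0.001], [-0.0, -0.002, -1.0]]
force: [0.4, -0.1, 0.5]
opening: 35.4
grasp_force: 59.9
```

```bash
python3 plan.py 637,206,300,96,2 637,206,246,96,3
```

```text
t 37.7 pos [631.2 193.6 313.2] phi 96.0 open 35.4 gf 59.9 q7 -29 F [ 0.4 -0.1  0.5]
637,206,300,96,2 rows 2 
L [[0.15,0.09,0.16],[0.14,0.09,0.17]] 
A [[-0.02,0.0,0.0],[-0.01,0.01,0.0]]
637,206,246,96,3 rows 3 
L [[0.0,-0.0,0.45],[0.0,-0.0,0.45],[0.0,-0.0,0.45]] 
A [[-0.0,-0.0,0.0],[-0.0,-0.0,0.0],[-0.0,-0.0,0.0]]
```

Request:
step_arm(linear=[[0.15,0.09,0.16],[0.15,0.09,0.16],[0,0,0.45],[0,0,0.45],[0,0,0.45],[0,0,0],[0,0,0],[0,0,0]], rotation=[[0,0,0],[0,0,0],[0,0,0],[0,0,0],[0,0,0],[0,0,0],[0,0,0],[0,0,0]], claw=[1,1,1,1,1,1,-0.2,-0.5])

```text
t: 38.72
tool_pos: [637.7, 204.7, 249.3]
eef_rot: [[-0.103, 0.995, 0.002], [0.995, 0.103, 0.001], [0.001, 0.002, -1.0]]
force: [-0.9, 0.4, -0.0]
opening: 64.0
grasp_force: 0.0
```

Request:
step_arm(linear=[[0,0,0],[0,0,0],[0,0,-1],[0,0,-0.9],[0,0,0]], rotation=[[0,0,0],[0,0,0],[0,0,0],[0,0,0],[0,0,0]], claw=[-0.5,-0.5,-0.5,-0.5,-1])

```text
t: 39.35
tool_pos: [638.3, 206.1, 328.2]
eef_rot: [[-0.103, 0.995, 0.007], [0.995, 0.103, 0.004], [0.003, 0.007, -1.0]]
force: [-0.0, 0.7, -0.7]
opening: 79.9
grasp_force: 0.0
```

```bash
python3 plan.py 632.6,254.3,322,186 632.6,254.3,251,186,4; python3 - <<'E'
from h import *
im,d,K,E=snap("top"); im2,*_=snap("scene"); o=np.zeros((420,800,3),np.uint8)
o[:,:380]=cv2.resize(im[90:230,110:237],(380,420)); o[:,400:]=cv2.resize(im2[90:300,330:530],(400,420)); cv2.imwrite("pics/p5.png",o)
E
```

```text
t 39.4 pos [638.3 206.1 328.2] phi 95.9 open 79.9 gf 0.0 q7 -29 F [-0.   0.7 -0.7]
632.6,254.3,322,186 rows 21 
L [[0.06,-0.0,0.01],[0.06,0.0,0.01],[0.06,0.01,0.01],[0.06,0.01,0.01],[0.05,0.02,0.01],[0.05,0.02,0.01],[0.05,0.02,0.01],[0.05,0.03,0.01],[0.05,0.03,0.01],[0.05,0.04,0.01],[0.04,0.04,0.01],[0.04,0.04,0.0],[0.04,0.04,0.01],[0.03,0.05,0.0],[0.03,0.05,0.01],[0.03,0.05,0.0],[0.02,0.05,0.01],[0.02,0.06,0.0],[0.01,0.06,0.01],[0.01,0.05,0.0],[0.0,0.06,0.01]] 
A [[0.0,0.0,-0.94],[0.0,0.0,-0.94],[0.0,0.0,-0.94],[0.01,0.0,-0.93],[0.0,0.0,-0.94],[0.0,0.0,-0.93],[0.01,0.0,-0.94],[0.0,0.0,-0.93],[0.0,0.0,-0.94],[0.0,0.0,-0.93],[0.01,0.01,-0.94],[0.0,0.0,-0.93],[0.01,0.01,-0.94],[0.0,0.0,-0.93],[0.01,0.01,-0.94],[0.0,0.0,-0.93],[0.01,0.01,-0.94],[0.0,0.0,-0.93],[0.01,0.01,-0.94],[0.0,0.0,-0.93],[0.01,0.01,-0.94]]
632.6,254.3,251,186,4 rows 4 
L [[0.0,-0.0,0.44],[0.0,-0.0,0.44],[0.0,-0.0,0.45],[0.0,-0.0,0.44]] 
A [[-0.0,-0.0,0.0],[-0.0,-0.0,0.0],[-0.0,-0.0,0.0],[-0.0,-0.0,0.0]]
```

View pics/p5.png

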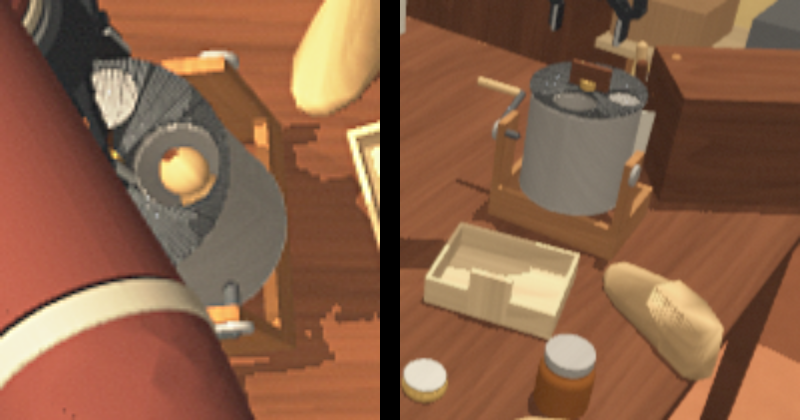

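All the knobs are in the drum; the top one shows inside the window. Now turning the cap back.

Request:
step_arm(linear=[[0.3,0,0],[0.3,0.05,0],[0.3,0.05,0],[0.25,0.1,0],[0,0,0],[0,0,0],[0,0,0],[0,0,0]], rotation=[[0,0,-0.935],[0,0,-0.935],[0,0,-0.935],[0,0,-0.935],[0,0,-0.935],[0,0,-0.935],[0,0,-0.935],[0,0,-0.935]], claw=[-1,-1,-1,-1,-1,-1,-1,-1])

```text
t: 40.45
tool_pos: [634.8, 251.1, 322.0]
eef_rot: [[-0.648, 0.762, -0.003], [0.762, 0.648, -0.002], [0.001, -0.004, -1.0]]
force: [0.4, 0.3, -0.0]
opening: 85.4
grasp_force: 0.0
```

Request:
step_arm(linear=[[0,0,0],[0,0,0],[0,0,0],[0,0,0],[0,0,0],[0,0,0],[0,0,0],[0,0,0]], rotation=[[0,0,-0.935],[0,0,-0.935],[0,0,-0.935],[0,0,-0.935],[0,0,-0.935],[0,0,-0.935],[0,0,-0.935],[0,0,-0.935]], claw=[-1,-1,-1,-1,-1,-1,-1,-1])

```text
t: 41.45
tool_pos: [634.9, 251.1, 322.1]
eef_rot: [[-0.964, 0.264, -0.003], [0.264, 0.964, -0.002], [0.002, -0.003, -1.0]]
force: [-0.5, -0.3, 1.0]
opening: 85.6
grasp_force: 0.0
```

Request:
step_arm(linear=[[0,0,0],[0,0,0],[0,0,0],[0,0,0],[0,0,0],[0,0,0]], rotation=[[0,0,-0.935],[0,0,-0.935],[0,0,-0.935],[0,0,-0.935],[0,0,-0.935],[0,0,0]], claw=[-1,-1,-1,-1,-1,-1])

```text
t: 42.2
tool_pos: [635.0, 251.1, 322.3]
eef_rot: [[-0.995, -0.103, -0.003], [-0.103, 0.995, -0.001], [0.003, -0.001, -1.0]]
force: [-0.1, -1.1, 0.4]
opening: 85.3
grasp_force: 0.0
```

```bash
python3 plan.py 632.6,254.3,251,186,4
```

```text
t 42.2 pos [635.  251.1 322.3] phi -174.1 open 85.3 gf 0.0 q7 48 F [-0.1 -1.1  0.4]
632.6,254.3,251,186,4 rows 4 
L [[0.01,0.02,0.45],[0.01,0.02,0.44],[0.01,0.02,0.45],[0.02,0.03,0.44]] 
A [[-0.0,-0.01,-0.0],[-0.0,-0.01,-0.01],[-0.01,-0.01,-0.0],[-0.0,-0.0,-0.01]]
```

Request:
step_arm(linear=[[0.01,0.02,0.44],[0.01,0.02,0.44],[0.01,0.02,0.44],[0.02,0.02,0.44],[0,0,0],[0,0,0],[0,0,0],[0,0,0]], rotation=[[0,0,0],[0,0,0],[0,0,0],[0,0,0],[0,0,0],[0,0,0],[0,0,0],[0,0,0]], claw=[-1,-1,-1,-1,1,1,1,1])

```text
t: 43.2
tool_pos: [633.2, 254.9, 254.5]
eef_rot: [[-0.995, -0.103, 0.001], [-0.103, 0.995, 0.001], [-0.001, 0.001, -1.0]]
force: [-0.3, -0.3, 0.5]
opening: 12.3
grasp_force: 0.0
```

Request:
step_arm(linear=[[0,0,0],[0,0,0],[0,0,0],[0,0,0],[0,0,0],[0,0,0],[0,0,0],[0,0,0]], rotation=[[0,0,0],[0,0,0],[0,0,0],[0,0,0.5],[0,0,0.9],[0,0,0.9],[0,0,0.9],[0,0,0.9]], claw=[1,1,1,1,1,1,1,1])

```text
t: 44.2
tool_pos: [633.1, 254.9, 254.3]
eef_rot: [[-0.974, 0.226, 0.001], [0.226, 0.974, 0.0], [-0.001, 0.001, -1.0]]
force: [0.9, 0.2, 3.5]
opening: 8.8
grasp_force: 60.0
```

Request:
step_arm(linear=[[0,0,0],[0,0,0],[0,0,0],[0,0,0],[0,0,0],[0,0,0],[0,0,0],[0,0,0]], rotation=[[0,0,0.9],[0,0,0.9],[0,0,0.9],[0,0,0.9],[0,0,0.9],[0,0,0.9],[0,0,0.9],[0,0,0.9]], claw=[1,1,1,1,1,1,1,1])

```text
t: 45.2
tool_pos: [632.8, 254.6, 254.2]
eef_rot: [[-0.694, 0.72, -0.0], [0.72, 0.694, -0.0], [-0.0, -0.0, -1.0]]
force: [0.2, -0.3, 2.7]
opening: 9.1
grasp_force: 60.0
```

Request:
step_arm(linear=[[0,0,0],[0,0,0],[0,0,0],[0,0,0],[0,0,0],[0,0,0],[0,0,0],[0,0,0]], rotation=[[0,0,0.9],[0,0,0.9],[0,0,0.9],[0,0,0.9],[0,0,0.9],[0,0,0.9],[0,0,0.9],[0,0,0]], claw=[1,1,1,1,1,1,1,1])

```text
t: 46.2
tool_pos: [632.4, 254.4, 254.1]
eef_rot: [[-0.263, 0.965, -0.001], [0.965, 0.263, -0.001], [-0.001, -0.001, -1.0]]
force: [-1.8, -2.1, 3.9]
opening: 8.5
grasp_force: 60.1
```

```bash
python3 plan.py 632.6,254.3,251,95.9
```

```text
t 46.2 pos [632.4 254.4 254.1] phi 105.2 open 8.5 gf 60.1 q7 -26 F [-1.8 -2.1  3.9]
632.6,254.3,251,95.9 rows 3 
L [[-0.0,0.0,0.03],[-0.0,0.0,0.02],[-0.0,0.01,0.03]] 
A [[-0.0,0.0,0.68],[-0.01,0.0,0.68],[-0.0,0.01,0.68]]
```

Request:
step_arm(linear=[[0,0,0],[0,0,0],[0,0,0],[0,0,0],[0,0,0]], rotation=[[0,0,0.7],[0,0,0.7],[0,0,0.64],[0,0,0],[0,0,0]], claw=[1,1,1,1,1])

```text
t: 46.82
tool_pos: [632.2, 254.4, 254.1]
eef_rot: [[-0.104, 0.995, -0.002], [0.995, 0.104, -0.001], [-0.001, -0.002, -1.0]]
force: [-3.4, -0.6, 5.5]
opening: 8.8
grasp_force: 60.3
```

Request:
step_arm(linear=[[0,0,0],[0,0,0],[0,0,0],[0,0,0],[0,0,-1],[0,0,-0.9],[-1,0,0],[-1,0,0]], rotation=[[0,0,0],[0,0,0],[0,0,0],[0,0,0],[0,0,0],[0,0,0],[0,0,0],[0,0,0]], claw=[-1,-1,-1,-1,-1,-1,-1,-1])

```text
t: 47.82
tool_pos: [641.4, 174.9, 330.4]
eef_rot: [[-0.105, 0.995, 0.002], [0.995, 0.105, 0.0], [0.0, 0.002, -1.0]]
force: [0.6, -0.5, -0.9]
opening: 85.5
grasp_force: 0.0
```

Request:
step_arm(linear=[[-1,0,0],[-1,0,0],[-1,0,0.2],[-1,0,0.4],[-1,0,0.4],[-1,0,0.4],[-1,0,0.4]], rotation=[[0,0,0.9],[0,0,0.9],[0,0,0.9],[0,0,0.9],[0,0,0.9],[0,0,0.9],[0,0,0.9]], claw=[-1,-1,-1,-1,-1,-1,-1])

```text
t: 48.7
tool_pos: [609.8, -101.6, 257.3]
eef_rot: [[0.392, 0.92, 0.001], [0.92, -0.392, -0.0], [0.0, 0.001, -1.0]]
force: [-0.3, -0.4, 0.8]
opening: 85.3
grasp_force: 0.0
```

```bash
cat > tray.py <<'E'
from h import *
im,d,K,E=snap("top"); W=world(d,K,E)
m=(W[...,2]>36)&(W[...,2]<52); m[:, :185]=0; m[:,305:]=0; m[:115]=0;m[215:]=0; m&=(W[...,1]<185)&(W[...,1]>-90)&(W[...,0]>520)&(W[...,0]<790)
P=W[m][:,:2].astype(np.float32); print("tray",len(P),cv2.minAreaRect(P))
m2=(W[...,2]>65)&(W[...,2]<90); m2[:, :190]=0; m2[:,310:]=0; m2[:120]=0;m2[215:]=0; print("tab",m2.sum(),W[m2].mean(0))
cv2.imwrite("pics/last_top.png",im)
E
python3 tray.py; python3 plan.py
```

```text
tray 488 ((648.50732421875, 82.19233703613281), (209.00051879882812, 234.2093505859375), 8.135087966918945)
tab 197 [619.30389848 184.20245722  76.9107467 ]
t 48.8 pos [ 606.4 -110.3  254.5] phi 66.3 open 85.5 gf 0.0 q7 -30 F [-1.9 -5.8 -2. ]
```

```bash
sed -i 's/W\[...,1\]<185)/W[...,1]<135)/; s/m2\[215:\]=0;/m2[215:]=0; m2\&=W[...,1]<60;/' tray.py; python3 tray.py; cat >> tray.py <<'E'
from scipy import ndimage
E
python3 - <<'E'
import cv2; im=cv2.imread("pics/last_top.png"); cv2.imwrite("pics/p6.png",cv2.resize(im[90:250,100:360],None,fx=3,fy=3))
E
```

```text
tray 495 ((657.8389892578125, 23.519073486328125), (192.79312133789062, 149.8804168701172), 16.564453125)
tab 47 [685.4583654  -39.82423144  79.12350425]
```

View pics/p6.png

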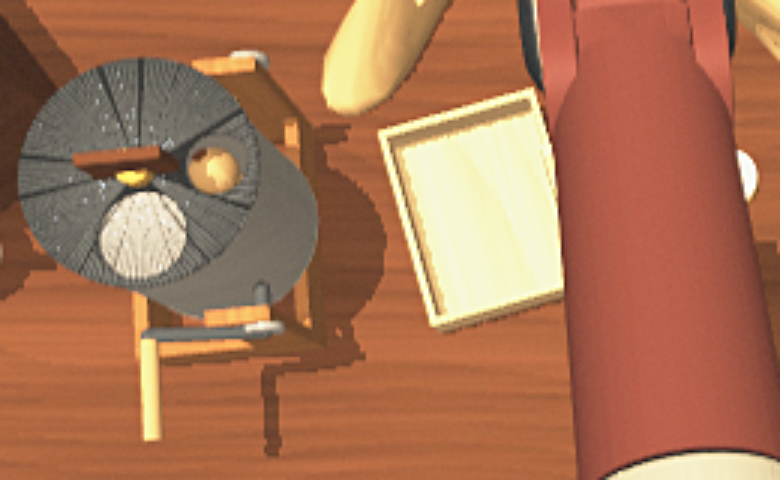

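The narrow hole stands over the window, and the tray is unmoved at (658,23.5) turned 16.6°, so its tab is at about (678,-44).

```bash
python3 plan.py 677.8,-43.6,160,16.6 677.8,-43.6,50,16.6,4
```

```text
t 48.8 pos [ 607.4 -107.9  255.4] phi 66.5 open 85.3 gf 0.0 q7 -30 F [ 0.5 -0.4  0.4]
677.8,-43.6,160,16.6 rows 12 
L [[0.18,0.08,0.2],[0.19,0.07,0.2],[0.19,0.05,0.2],[0.2,0.04,0.2],[0.2,0.03,0.2],[0.2,0.01,0.2],[0.2,-0.0,0.2],[0.2,-0.02,0.19],[0.19,-0.03,0.2],[0.19,-0.05,0.19],[0.19,-0.06,0.2],[0.19,-0.07,0.19]] 
A [[0.0,0.01,0.91],[-0.0,0.01,0.91],[-0.0,0.01,0.91],[-0.0,0.01,0.91],[-0.0,0.01,0.9],[-0.0,0.01,0.91],[-0.0,0.01,0.9],[-0.0,0.01,0.91],[-0.0,0.01,0.9],[-0.0,0.0,0.91],[-0.0,0.01,0.9],[-0.01,0.0,0.91]]
677.8,-43.6,50,16.6,4 rows 4 
L [[-0.0,0.0,0.69],[-0.0,0.0,0.69],[-0.0,0.0,0.69],[-0.0,0.0,0.68]] 
A [[0.0,0.0,-0.0],[0.0,0.0,-0.0],[0.0,0.0,-0.0],[0.01,0.0,-0.0]]
```

Request:
step_arm(linear=[[0.18,0.08,0.2],[0.19,0.07,0.2],[0.19,0.05,0.2],[0.2,0.04,0.2],[0.2,0.03,0.2],[0.2,0.01,0.2],[0.2,0,0.2],[0.2,-0.02,0.2]], rotation=[[0,0.01,0.905],[0,0.01,0.905],[0,0.01,0.905],[0,0.01,0.905],[0,0,0.905],[0,0,0.905],[0,0,0.905],[0,0,0.905]], claw=[-1,-1,-1,-1,-1,-1,-1,-1])

```text
t: 49.8
tool_pos: [657.6, -55.1, 193.9]
eef_rot: [[0.831, 0.556, 0.002], [0.556, -0.831, 0.003], [0.004, -0.002, -1.0]]
force: [0.5, -0.5, -0.5]
opening: 85.6
grasp_force: 0.0
```

Request:
step_arm(linear=[[0.2,-0.03,0.2],[0.2,-0.05,0.2],[0.2,-0.06,0.2],[0.2,-0.07,0.2],[0,0,0]], rotation=[[0,0,0.905],[0,0,0.905],[0,0,0.905],[0,0,0.905],[0,0,0]], claw=[-1,-1,-1,-1,-1])

```text
t: 50.42
tool_pos: [681.6, -32.0, 161.3]
eef_rot: [[0.954, 0.3, 0.001], [0.3, -0.954, 0.004], [0.002, -0.004, -1.0]]
force: [0.7, -0.1, 0.4]
opening: 85.3
grasp_force: 0.0
```

```bash
python3 plan.py 677.8,-43.6,50,16.6,5
```

```text
t 50.4 pos [681.6 -32.  161.3] phi 17.5 open 85.3 gf 0.0 q7 -79 F [ 0.7 -0.1  0.4]
677.8,-43.6,50,16.6,5 rows 5 
L [[-0.04,0.05,0.56],[-0.04,0.05,0.56],[-0.03,0.05,0.55],[-0.03,0.05,0.56],[-0.04,0.05,0.55]] 
A [[-0.01,-0.0,0.04],[-0.01,-0.01,0.04],[-0.01,-0.0,0.04],[-0.01,-0.01,0.03],[-0.0,-0.0,0.04]]
```

Request:
step_arm(linear=[[-0.08,0.12,0.56],[-0.08,0.12,0.56],[0,0,0.55],[0,0,0.55],[0,0,0.55],[0,0,0],[0,0,0],[0,0,0]], rotation=[[0,0,0.04],[0,0,0.04],[0,0,0.04],[0,0,0.04],[0,0,0.04],[0,0,0],[0,0,0],[0,0,0]], claw=[-1,-1,-1,-1,-1,-1,1,1])

```text
t: 51.42
tool_pos: [679.5, -44.7, 52.7]
eef_rot: [[0.959, 0.282, 0.004], [0.282, -0.96, 0.003], [0.005, -0.001, -1.0]]
force: [0.6, -0.1, -0.4]
opening: 51.5
grasp_force: 0.0
```

Request:
step_arm(linear=[[0,0,0],[0,0,0],[0,0,0],[0,0,0],[0,0,0]], rotation=[[0,0,0],[0,0,0],[0,0,0],[0,0,0],[0,0,0]], claw=[1,1,1,1,1])

```text
t: 52.05
tool_pos: [678.5, -43.3, 51.9]
eef_rot: [[0.959, 0.282, 0.002], [0.282, -0.959, 0.004], [0.003, -0.004, -1.0]]
force: [-2.4, 2.5, 5.8]
opening: 9.4
grasp_force: 60.7
```

```bash
python3 plan.py
```

```text
t 52.0 pos [678.5 -43.3  51.9] phi 16.4 open 9.4 gf 60.7 q7 -81 F [-2.4  2.5  5.8]
```

```bash
python3 plan.py 655,34,51.9,5.85,8
```

```text
t 52.0 pos [678.5 -43.3  51.9] phi 16.4 open 9.4 gf 60.7 q7 -81 F [-2.4  2.5  5.8]
655,34,51.9,5.85,8 rows 8 
L [[-0.0,-0.25,0.0],[-0.01,-0.25,0.0],[-0.01,-0.25,0.0],[-0.02,-0.25,0.0],[-0.03,-0.25,0.0],[-0.03,-0.25,0.0],[-0.04,-0.25,0.0],[-0.04,-0.26,0.0]] 
A [[-0.01,-0.0,0.29],[-0.01,-0.0,0.29],[-0.01,-0.01,0.29],[-0.0,-0.0,0.29],[-0.01,-0.01,0.28],[-0.0,-0.0,0.29],[-0.01,-0.01,0.28],[-0.0,-0.0,0.29]]
```

Request:
step_arm(linear=[[0,-0.25,0],[-0.01,-0.25,0],[-0.01,-0.25,0],[-0.02,-0.25,0],[-0.03,-0.25,0],[-0.03,-0.25,0],[-0.04,-0.25,0],[-0.04,-0.25,0]], rotation=[[0,0,0.29],[0,0,0.29],[0,0,0.29],[0,0,0.29],[0,0,0.29],[0,0,0.29],[0,0,0.29],[0,0,0.29]], claw=[1,1,1,1,1,1,1,1])

```text
t: 53.05
tool_pos: [656.5, 27.3, 51.9]
eef_rot: [[0.995, 0.095, 0.005], [0.095, -0.995, -0.004], [0.004, 0.004, -1.0]]
force: [1.0, -5.8, 4.0]
opening: 9.0
grasp_force: 60.4
```

Request:
step_arm(linear=[[0,0,0],[0,0,0]], rotation=[[0,0,0],[0,0,0]], claw=[1,1])

```text
t: 53.3
tool_pos: [656.0, 30.2, 51.9]
eef_rot: [[0.995, 0.098, 0.003], [0.098, -0.995, 0.0], [0.003, -0.0, -1.0]]
force: [-0.5, -3.3, 5.9]
opening: 9.1
grasp_force: 60.6
```

```bash
python3 plan.py 654.4,42,51.9,5.85,3
```

```text
t 53.3 pos [656.   30.2  51.9] phi 5.6 open 9.1 gf 60.6 q7 -95 F [-0.5 -3.3  5.9]
654.4,42,51.9,5.85,3 rows 3 
L [[-0.0,-0.1,-0.0],[-0.0,-0.1,-0.0],[-0.01,-0.1,-0.0]] 
A [[-0.0,-0.01,-0.02],[-0.0,-0.02,-0.02],[-0.0,-0.01,-0.01]]
```

Request:
step_arm(linear=[[0,-0.08,0],[0,-0.08,0],[0,-0.06,0],[0,0,0]], rotation=[[0,0,0],[0,0,0],[0,0,0],[0,0,0]], claw=[1,1,1,1])

```text
t: 53.8
tool_pos: [655.4, 37.2, 51.8]
eef_rot: [[0.995, 0.097, 0.004], [0.097, -0.995, -0.002], [0.004, 0.002, -1.0]]
force: [0.3, -5.7, 4.8]
opening: 9.1
grasp_force: 60.6
```

Request:
step_arm(linear=[[0,-0.06,0],[0,0,0]], rotation=[[0,0,0],[0,0,0]], claw=[1,1])

```text
t: 54.05
tool_pos: [655.2, 39.5, 51.8]
eef_rot: [[0.995, 0.097, 0.004], [0.097, -0.995, -0.002], [0.004, 0.002, -1.0]]
force: [0.0, -5.0, 6.4]
opening: 8.5
grasp_force: 60.6
```

Request:
step_arm(linear=[[0,-0.06,0],[0,0,0]], rotation=[[0,0,0],[0,0,0]], claw=[1,1])

```text
t: 54.3
tool_pos: [655.2, 41.3, 51.8]
eef_rot: [[0.995, 0.097, 0.004], [0.097, -0.995, -0.002], [0.004, 0.003, -1.0]]
force: [1.1, -6.5, 5.7]
opening: 9.0
grasp_force: 60.6
```

Request:
step_arm(linear=[[0,-0.05,0],[0,0,0]], rotation=[[0,0,0],[0,0,0]], claw=[1,1])

```text
t: 54.55
tool_pos: [655.4, 41.5, 51.8]
eef_rot: [[0.995, 0.096, 0.005], [0.096, -0.995, -0.005], [0.004, 0.005, -1.0]]
force: [1.6, -7.7, 3.9]
opening: 8.6
grasp_force: 60.5
```

Request:
step_arm(linear=[[0,-0.05,0],[0,0,0]], rotation=[[0,0,0],[0,0,0]], claw=[1,1])

```text
t: 54.8
tool_pos: [655.5, 41.6, 51.9]
eef_rot: [[0.995, 0.096, 0.005], [0.096, -0.995, -0.007], [0.005, 0.007, -1.0]]
force: [1.7, -10.5, 4.6]
opening: 9.0
grasp_force: 60.5
```

Request:
step_arm(linear=[[0,-0.06,0],[0,-0.06,0],[0,0,0],[0,0,0]], rotation=[[0,0,0],[0,0,0],[0,0,0],[0,0,0]], claw=[1,1,1,1])

```text
t: 55.3
tool_pos: [655.5, 41.5, 51.9]
eef_rot: [[0.996, 0.093, 0.006], [0.093, -0.996, -0.013], [0.005, 0.013, -1.0]]
force: [3.1, -16.3, 5.4]
opening: 8.9
grasp_force: 60.8
```

Request:
step_arm(linear=[[0,0,0],[0,0,0],[0,0,0],[0,0,-0.7],[0,0,-1],[0,0,-1],[0,0,-0.8],[0,0,0]], rotation=[[0,0,0],[0,0,0],[0,0,0],[0,0,0],[0,0,0],[0,0,0],[0,0,0],[0,0,0]], claw=[-1,-1,-1,-1,-1,-1,-1,-1])

```text
t: 56.3
tool_pos: [654.2, 55.9, 194.3]
eef_rot: [[0.995, 0.101, 0.008], [0.101, -0.995, 0.005], [0.008, -0.004, -1.0]]
force: [0.0, 0.1, -0.7]
opening: 85.1
grasp_force: 0.0
```

```bash
python3 plan.py 474,180,300,5.85 474,258,235,5.85
```

```text
t 56.3 pos [654.2  55.9 194.3] phi 5.8 open 85.1 gf 0.0 q7 -96 F [ 0.   0.1 -0.7]
474,180,300,5.85 rows 6 
L [[-0.69,-0.59,-0.44],[-0.69,-0.59,-0.44],[-0.69,-0.59,-0.44],[-0.7,-0.59,-0.44],[-0.69,-0.59,-0.45],[-0.7,-0.6,-0.44]] 
A [[-0.01,-0.02,-0.0],[-0.01,-0.02,-0.0],[-0.01,-0.02,-0.0],[-0.01,-0.01,-0.0],[-0.01,-0.02,-0.0],[-0.0,-0.01,-0.01]]
474,258,235,5.85 rows 3 
L [[0.07,-0.65,0.54],[0.07,-0.64,0.54],[0.06,-0.65,0.54]] 
A [[-0.0,-0.0,0.0],[-0.0,-0.0,0.0],[-0.0,-0.0,0.0]]
```

Request:
step_arm(linear=[[-0.4,-0.2,-0.9],[-0.69,-0.59,-0.9],[-0.69,-0.59,-0.6],[-0.69,-0.6,-0.2],[-0.7,-0.6,0],[-0.7,-0.6,0],[-0.3,-0.7,0],[0.05,-0.7,0]], rotation=[[0,0,0],[0,0,0],[0,0,0],[0,0,0],[0,0,0],[0,0,0],[0,0,0],[0,0,0]], claw=[-1,-1,-1,-1,-1,-1,-1,-1])

```text
t: 57.3
tool_pos: [468.0, 220.9, 294.3]
eef_rot: [[0.995, 0.102, -0.002], [0.102, -0.995, 0.002], [-0.001, -0.002, -1.0]]
force: [1.9, -0.2, -0.1]
opening: 85.3
grasp_force: 0.0
```

Request:
step_arm(linear=[[0,-0.8,0],[0,-0.2,0],[0,0,0]], rotation=[[0,0,0],[0,0,0],[0,0,0]], claw=[-1,-1,-1])

```text
t: 57.68
tool_pos: [465.9, 259.2, 294.6]
eef_rot: [[0.995, 0.1, -0.0], [0.1, -0.995, 0.001], [-0.0, -0.001, -1.0]]
force: [0.8, -0.2, -0.3]
opening: 85.1
grasp_force: 0.0
```

```bash
python3 plan.py 474.2,258.3,230,5.85 474.2,258.3,165,5.85; python3 tray.py; python3 -c "
import cv2; im=cv2.imread('pics/last_top.png'); cv2.imwrite('pics/p7.png',cv2.resize(im[80:280,100:360],None,fx=3,fy=3))"
```

```text
t 57.7 pos [465.9 259.2 294.6] phi 5.8 open 85.1 gf 0.0 q7 -121 F [ 0.8 -0.2 -0.3]
474.2,258.3,230,5.85 rows 2 
L [[0.1,0.02,0.81],[0.1,0.02,0.81]] 
A [[-0.01,0.0,-0.01],[-0.01,0.0,-0.01]]
474.2,258.3,165,5.85 rows 2 
L [[0.0,0.0,0.81],[0.0,0.0,0.81]] 
A [[0.0,0.0,0.0],[0.0,0.0,0.0]]
tray 336 ((650.2657470703125, 89.33749389648438), (191.06712341308594, 109.99432373046875), 5.700417995452881)
tab 96 [652.94479142  39.06673536  78.50185646]
```

View pics/p7.png

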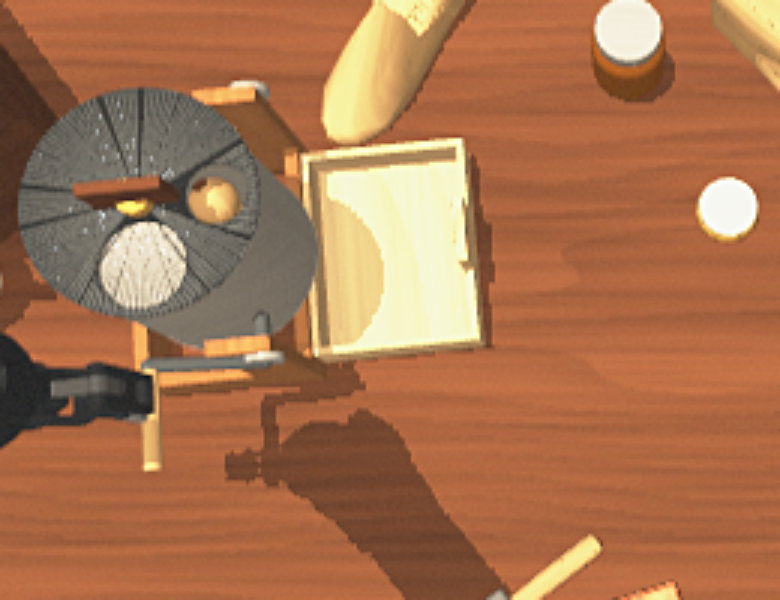

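The tray is flush, parallel at 5.7°, and centred, and the cap shows the narrow hole over the window. Gripping the crank next.

Request:
step_arm(linear=[[0.05,0.02,0.81],[0.05,0.02,0.81],[0,0,0.81],[0,0,0.8],[0,0,0],[0,0,0],[0,0,0],[0,0,0]], rotation=[[0,0,0],[0,0,0],[0,0,0],[0,0,0],[0,0,0],[0,0,0],[0,0,0],[0,0,0]], claw=[-1,-1,-1,-1,-1,1,1,1], grip_force=30)

```text
t: 58.72
tool_pos: [471.3, 258.9, 167.6]
eef_rot: [[0.995, 0.099, 0.004], [0.099, -0.995, 0.004], [0.004, -0.003, -1.0]]
force: [-0.9, -0.1, 0.6]
opening: 32.3
grasp_force: 0.0
```

Request:
step_arm(linear=[[0,0,0],[0,0,0],[0,0,0],[0,0,0]], rotation=[[0,0,0],[0,0,0],[0,0,0],[0,0,0]], claw=[1,1,1,1])

```text
t: 59.22
tool_pos: [471.0, 259.0, 167.1]
eef_rot: [[0.995, 0.1, 0.003], [0.1, -0.995, 0.003], [0.003, -0.003, -1.0]]
force: [-0.4, 0.4, 5.8]
opening: 12.6
grasp_force: 29.4
```

```bash
python3 plan.py; python3 - <<'E'
import numpy as np
a0=np.arctan2(29,80); th=2.44; n=24
t=np.linspace(0,th,n+1); y=85.1*np.cos(a0+t); z=85.1*np.sin(a0+t)
for i in range(n): print(i+1, round((t[i+1]),2), "toolY %.2f toolZ %.2f"%(-(y[i+1]-y[i])/40, -(z[i+1]-z[i])/40))
E
```

```text
t 59.2 pos [471.  259.  167.1] phi 5.7 open 12.6 gf 29.4 q7 -123 F [-0.4  0.4  5.8]
1 0.1 toolY 0.08 toolZ -0.20
2 0.2 toolY 0.10 toolZ -0.19
3 0.3 toolY 0.12 toolZ -0.18
4 0.41 toolY 0.14 toolZ -0.16
5 0.51 toolY 0.16 toolZ -0.15
6 0.61 toolY 0.17 toolZ -0.13
7 0.71 toolY 0.18 toolZ -0.12
8 0.81 toolY 0.19 toolZ -0.10
9 0.92 toolY 0.20 toolZ -0.08
10 1.02 toolY 0.21 toolZ -0.05
11 1.12 toolY 0.21 toolZ -0.03
12 1.22 toolY 0.22 toolZ -0.01
13 1.32 toolY 0.22 toolZ 0.01
14 1.42 toolY 0.21 toolZ 0.03
15 1.52 toolY 0.21 toolZ 0.05
16 1.63 toolY 0.20 toolZ 0.07
17 1.73 toolY 0.19 toolZ 0.09
18 1.83 toolY 0.18 toolZ 0.11
19 1.93 toolY 0.17 toolZ 0.13
20 2.03 toolY 0.16 toolZ 0.15
21 2.14 toolY 0.14 toolZ 0.16
22 2.24 toolY 0.12 toolZ 0.18
23 2.34 toolY 0.10 toolZ 0.19
24 2.44 toolY 0.09 toolZ 0.20
```

```bash
cat > arc.py <<'E'
import numpy as np,sys
def arc(ts):
    a0=np.arctan2(29,80); t=np.array(ts); y=85.1*np.cos(a0+t); z=85.1*np.sin(a0+t)
    return [[0,round(-b/40,2),round(-c/40,2)] for b,c in zip(np.diff(y),np.diff(z))]
E
python3 - <<'E'
from arc import *
f=list(np.linspace(0,1.28,9)); g=[1.28,1.44,1.64,1.87,2.11,2.34,2.44]
print(arc(f));print(arc(g))
E
```

```text
[[0, np.float64(0.14), np.float64(-0.31)], [0, np.float64(0.19), np.float64(-0.28)], [0, np.float64(0.23), np.float64(-0.25)], [0, np.float64(0.27), np.float64(-0.21)], [0, np.float64(0.3), np.float64(-0.16)], [0, np.float64(0.32), np.float64(-0.11)], [0, np.float64(0.33), np.float64(-0.06)], [0, np.float64(0.34), np.float64(-0.01)]]
[[0, np.float64(0.34), np.float64(0.05)], [0, np.float64(0.4), np.float64(0.13)], [0, np.float64(0.42), np.float64(0.25)], [0, np.float64(0.37), np.float64(0.35)], [0, np.float64(0.26), np.float64(0.41)], [0, np.float64(0.08), np.float64(0.2)]]
```

Request:
step_arm(linear=[[0,0.14,-0.31],[0,0.19,-0.28],[0,0.23,-0.25],[0,0.27,-0.21]], rotation=[[0,0,0],[0,0,0],[0,0,0],[0,0,0]], claw=[1,1,1,1], grip_force=40)

```text
t: 59.72
tool_pos: [473.8, 231.6, 208.8]
eef_rot: [[0.995, 0.103, 0.003], [0.103, -0.995, 0.013], [0.005, -0.013, -1.0]]
force: [0.6, 9.8, -2.5]
opening: 12.4
grasp_force: 39.1
```

```bash
python3 plan.py
```

```text
t 59.7 pos [473.8 231.6 208.8] phi 5.9 open 12.4 gf 39.1 q7 -119 F [ 0.6  9.8 -2.5]
```

Request:
step_arm(linear=[[0,0.3,-0.16],[0,0.32,-0.11],[0,0.33,-0.06],[0,0.34,-0.01],[0,0.34,0.05],[0,0.4,0.13],[0,0.42,0.25],[0,0.37,0.35]], rotation=[[0,0,0],[0,0,0],[0,0,0],[0,0,0],[0,0,0],[0,0,0],[0,0,0],[0,0,0]], claw=[1,1,1,1,1,1,1,1])

```text
t: 60.72
tool_pos: [485.6, 116.5, 191.9]
eef_rot: [[0.995, 0.101, 0.005], [0.101, -0.995, 0.008], [0.005, -0.008, -1.0]]
force: [-2.0, 7.6, 6.5]
opening: 12.3
grasp_force: 47.4
```

Request:
step_arm(linear=[[0,0.26,0.41],[0,0.08,0.2],[0,0,0],[0,0,0],[0,0,0],[0,0,0]], rotation=[[0,0,0],[0,0,0],[0,0,0],[0,0,0],[0,0,0],[0,0,0]], claw=[1,1,1,1,1,1])

```text
t: 61.48
tool_pos: [487.1, 101.1, 165.4]
eef_rot: [[0.995, 0.1, 0.002], [0.1, -0.995, 0.004], [0.003, -0.004, -1.0]]
force: [2.8, 4.4, -6.2]
opening: 12.1
grasp_force: 47.7
```

```bash
python3 plan.py; python3 - <<'E'
from h import *
im,*_=snap("top"); im2,*_=snap("scene"); o=np.zeros((480,800,3),np.uint8)
o[:,:390]=cv2.resize(im[90:250,130:260],(390,480)); o[:,400:]=cv2.resize(im2[90:330,330:530],(400,480)); cv2.imwrite("pics/p8.png",o)
E
```

```text
t 61.5 pos [487.1 101.1 165.4] phi 5.8 open 12.1 gf 47.7 q7 -105 F [ 2.8  4.4 -6.2]
```

View pics/p8.png

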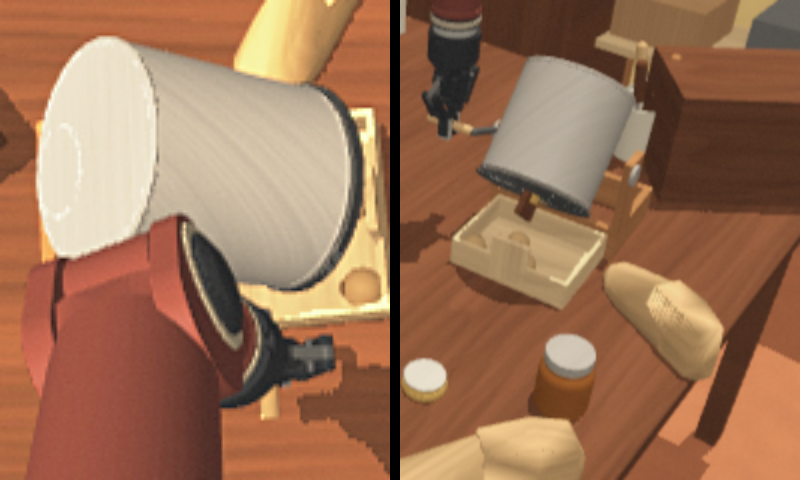

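All three small knobs are in the tray: two by the tab at about (518,238) and (530,260), one at the left wall at (475,240). Turning the drum back.

```bash
python3 - <<'E'
from arc import *
r=arc(list(np.linspace(2.44,0,17))); print([[0,float(b),float(c)] for _,b,c in r])
E
```

```text
[[0, -0.14, -0.29], [0, -0.18, -0.27], [0, -0.22, -0.24], [0, -0.25, -0.2], [0, -0.28, -0.16], [0, -0.3, -0.12], [0, -0.32, -0.07], [0, -0.32, -0.02], [0, -0.32, 0.03], [0, -0.32, 0.07], [0, -0.3, 0.12], [0, -0.28, 0.17], [0, -0.25, 0.21], [0, -0.22, 0.24], [0, -0.18, 0.27], [0, -0.13, 0.3]]
```

Request:
step_arm(linear=[[0,-0.14,-0.29],[0,-0.18,-0.27],[0,-0.22,-0.24],[0,-0.25,-0.2],[0,-0.28,-0.16],[0,-0.3,-0.12],[0,-0.32,-0.07],[0,-0.32,-0.02]], rotation=[[0,0,0],[0,0,0],[0,0,0],[0,0,0],[0,0,0],[0,0,0],[0,0,0],[0,0,0]], claw=[1,1,1,1,1,1,1,1])

```text
t: 62.58
tool_pos: [479.8, 171.0, 221.8]
eef_rot: [[0.996, 0.094, 0.002], [0.094, -0.996, -0.011], [0.001, 0.011, -1.0]]
force: [1.2, -9.9, 3.6]
opening: 12.8
grasp_force: 44.7
```

Request:
step_arm(linear=[[0,-0.32,0.03],[0,-0.32,0.07],[0,-0.3,0.12],[0,-0.28,0.17],[0,-0.25,0.21],[0,-0.22,0.24],[0,-0.18,0.27],[0,-0.13,0.3]], rotation=[[0,0,0],[0,0,0],[0,0,0],[0,0,0],[0,0,0],[0,0,0],[0,0,0],[0,0,0]], claw=[1,1,1,1,1,1,1,1])

```text
t: 63.58
tool_pos: [471.2, 256.4, 164.4]
eef_rot: [[0.995, 0.098, 0.002], [0.098, -0.995, -0.003], [0.001, 0.003, -1.0]]
force: [1.2, -5.5, 3.0]
opening: 12.6
grasp_force: 54.3
```

Request:
step_arm(linear=[[0,0,0],[0,0,0],[0,0,0]], rotation=[[0,0,0],[0,0,0],[0,0,0]], claw=[1,1,1])

```text
t: 63.95
tool_pos: [471.0, 257.2, 163.0]
eef_rot: [[0.995, 0.098, 0.0], [0.098, -0.995, -0.001], [0.0, 0.001, -1.0]]
force: [4.3, -2.6, -8.2]
opening: 12.1
grasp_force: 52.9
```

Request:
step_arm(linear=[[0,0,0],[0,0,0],[0,0,0],[0,0,0],[0,0,-0.7],[0,0,-1],[0,0,-1],[-0.3,0,-0.5]], rotation=[[0,0,0],[0,0,0],[0,0,0],[0,0,0],[0,0,0],[0,0,0],[0,0,0],[0,0,0]], claw=[-1,-1,-1,-1,-1,-1,-1,-1])

```text
t: 64.95
tool_pos: [459.6, 258.5, 295.3]
eef_rot: [[0.995, 0.099, 0.006], [0.099, -0.995, 0.005], [0.006, -0.005, -1.0]]
force: [0.4, 0.5, 0.3]
opening: 85.8
grasp_force: 0.0
```

Request:
step_arm(linear=[[0,0,0],[0,0,0]], rotation=[[0,0,0],[0,0,0]], claw=[-1,-1])

```text
t: 65.2
tool_pos: [458.3, 257.6, 291.8]
eef_rot: [[0.995, 0.099, 0.0], [0.099, -0.995, 0.002], [0.001, -0.002, -1.0]]
force: [0.3, 0.6, -0.1]
opening: 85.3
grasp_force: 0.0
```

```bash
python3 plan.py; python3 - <<'E'
from h import *
im,d,K,E=snap("top"); W=world(d,K,E); cv2.imwrite("pics/p9.png",cv2.resize(im[80:280,100:360],None,fx=3,fy=3))
# tray: points z 36..52, outside stand front by stand frame
c,s=np.cos(.102),np.sin(.102); X=W[...,0]-632.5; Y=W[...,1]-254.4
xs=c*X+s*Y; ys=-s*X+c*Y+60   # stand frame
m=(W[...,2]>38)&(W[...,2]<49)&(np.abs(xs)<130)&(ys<-5)&(ys>-200); m[:, :150]=0
P=np.stack([xs[m],ys[m]],-1).astype(np.float32); print("tray in stand",m.sum(),cv2.minAreaRect(P), P.min(0),P.max(0))
m=(np.abs(W[...,2]-240)<6)&(np.hypot(xs,ys-60)<95); h=cv2.convexHull(W[m][:,:2].astype(np.float32)); print("cap",cv2.minEnclosingCircle(h), W[m][:,2].mean())
Q=W[m]; A=np.c_[Q[:,:2]-[632,254],np.ones(len(Q))]; print("tilt",np.linalg.lstsq(A,Q[:,2],rcond=None)[0])
E
```

```text
t 65.2 pos [458.3 257.6 291.8] phi 5.7 open 85.3 gf 0.0 q7 -121 F [ 0.3  0.6 -0.1]
tray in stand 811 ((-1.2338638305664062, -85.27670288085938), (151.55615234375, 217.10475158691406), 89.92105865478516) [-109.683044 -161.13875 ] [107.42183   -9.395045]
cap ((633.4737548828125, 248.52381896972656), 89.47373962402344) 241.2156587576765
tilt [1.63805266e-02 4.44235479e-02 2.41883096e+02]
```

View pics/p9.png

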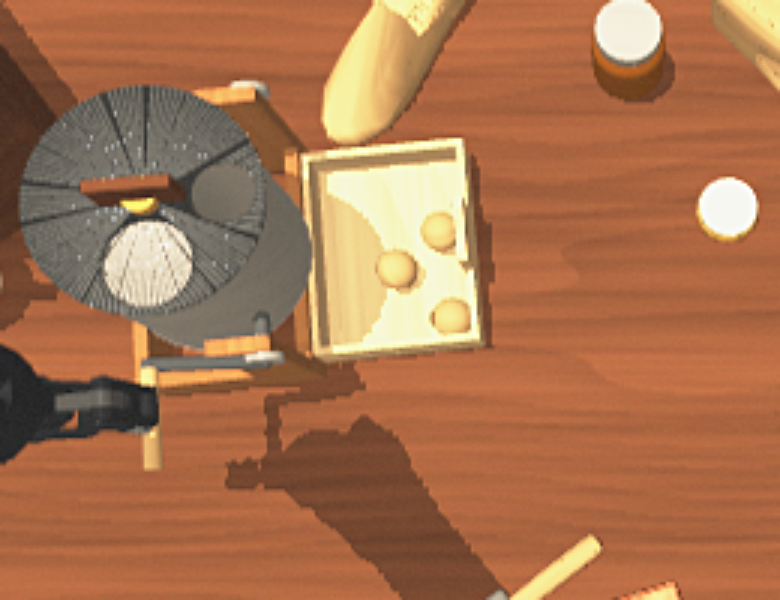

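The three small knobs lie in the tray and the narrow hole is over the window. The cap looks slightly tilted, so I'll quantify that against the start image.

```bash
python3 - <<'E'
from h import *
z=np.load("top0.npz"); 
cur=snap("top")
for im,d,K,E in((z["im"],z["d"],z["K"],z["E"]),cur):
    W=world(d,K,E); m=(np.abs(W[...,2]-241)<9)&(np.hypot(W[...,0]-632,W[...,1]-252)<92); Q=W[m]
    from scipy.optimize import least_squares
    f=least_squares(lambda p:(Q[:,:2]-[632,252])@p[:2]+p[2]-Q[:,2],[0,0,240],loss="soft_l1").x
    b=(W[...,2]>170)&(W[...,2]<210)&(W[...,0]<452)&(W[...,0]>432)&(np.abs(W[...,1]-255)<25); B=W[b]
    print(f.round(4),"bar",B.mean(0).round(1),B[:,2].max().round(1))
    for n,u in(("tin",(342,149)),("tin2",(383,158)),("awl",(458,214))): print(n,W[u[1],u[0]].round())
E
```

```text
[-3.00000e-04  1.28000e-02  2.39531e+02] bar [442.8 253.1 188.7] 194.0
tin [ 689. -204.   23.]
tin2 [ 661. -319.   29.]
awl [ 501. -524.   27.]
[5.000000e-03 6.230000e-02 2.428451e+02] bar [443.4 250.9 193.6] 197.3
tin [ 689. -204.   22.]
tin2 [ 661. -319.   30.]
awl [ 502. -525.   24.]
```

The drum is about 0.055 rad off upright, well under 0.15. The tray is flush, the bystanders haven't moved and the gripper is clear. Handing in.

```bash
python3 -c "
from workcell import manip
print(manip.finish_job())"
```

```text
the job is handed in; nothing more can be done
None
```

The job is handed in, but the call gave no verdict. By my last images the three small knobs are in the tray and the large knob is not there, so it should still be in the drum (not seen directly). The drum is upright within about 0.06 rad, the cap is on the narrow hole, the tray is flush and centred, and the two tins and the awl have not moved.

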